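# Clamp a cast glass slab: push it home, tighten to the bite, add an eighth of a turn

### The job

Gently push the glass slab along the clamp's bed until it is home against the end stop. Then tighten the clamp's bar knob (clockwise seen from above) until the foot bites on the glass and the knob suddenly turns harder, and from there add an eighth of a turn (45 degrees) and no more, since overtightening cracks the glass. Let go, leaving the slab home and clamped and the things lying around undisturbed.

Things in the scene. Friction and masses are not known exactly. Their poses are not given: they have to be found in the camera images.
- clamp: Grey iron slab clamp bolted to the bench. Origin on the bench top under the knob's axis; x runs along the bed from its open mouth to the end stop, z up. Bed top 24 mm up, x -145 to +25 mm, 110 mm wide, with two 10 mm high rails 57 mm apart guiding the slab. End stop: column, front face at x = +25 mm. Overarm above the bed: x from -25 mm, 44 mm wide, 85 to 110 mm up.
- screw: Upright screw with the knob on top and a rubber-soled swivel foot (38 mm diameter) below the overarm. Origin on the axis at the underside of the knob's flange, 134 mm above the bench when knob reads 0; sinks with the knob. The foot's underside lies 74 to 82 mm below this origin: how far it is set is unknown and not measured, so the bite must be felt.
- knob_grip (a point): On the knob's axis at mid-height of its grip bar, 159 mm above the bench when knob reads 0. The knob is a black bar 50 mm long (point's x), 14 mm wide (point's y), 34 mm high (17 mm above and below this point) on a round flange of 44 mm diameter, 8 mm thick. It sinks 4 mm per radian of tightening.
- knob (a joint): Turn of the knob, rad; grows clockwise from above (tightening); at 0 the bar lies along the clamp's x. Sinks 4 mm per rad. Starts at 0 to 0.9. Free turning takes 0.36 N m (little of it shows while the arm rests); the foot bites at an unknown reading from 1.5 to 3.5: the torque, also at rest, rises by 0.15 to 0.18 N m within 0.25 rad, then 0.14 per rad. Stays where left.
- slab: Slab of cast blue-green glass, a plain block 110 mm long (its x), 54 mm wide (its y), 22 mm thick, about 0.32 kg, lying on the bed between the rails, its +x end towards the end stop. It can bind lightly between the rails on the way (some 10 N frees it). Origin at the centre of its underside.
- slab_end (a point): Centre of the slab's end face that must meet the end stop (55 mm from the slab's centre along its x, 11 mm above its underside).
- brush: Bystander: small brush lying on the bench beside the clamp. Leave it alone.
- driver: Bystander: screwdriver with a wooden handle lying on the bench beside the clamp. Leave it alone.
- jar: Bystander: amber glass jar with a steel lid, 56 mm diameter, 70 mm high, on the bench. Leave it alone.
- offcut: Bystander: brown glass offcut, 70 x 45 x 20 mm, on the bench. Leave it alone.
There are look-alikes about, which are no part of the job. Of the things like the clamp, leave any that is blue; of the rest the larger one is meant. What is shaped like the slab but brown or red is not meant.

How it is judged:
By the outcome, as a careful person would: the job done as asked, in the order asked, and still so for the second after the job is handed in, with the robot touching nothing.
It also fails if it takes over 72 s, if anything falls off the work surface, if the arm or the gripper's body presses on something with over 40 N, if the wrist force passes 120 N, or if a joint passes its speed limit or range.

### The arm

A 6-joint arm with a two-finger parallel gripper is mounted at the origin on the work surface. World frame = base frame: x ahead of the robot, y to its left, z up, the work surface at z = 0. Lengths are in m, angles in degrees, forces in N, time in s.
With the tool pointing down it reaches from about 0.25 to 0.725 m from the base axis. Payload 9.7 kg.
Tool frame: the origin (TCP) lies on the centre line of the jaws, within the pads' length; the fingertips stand 19 mm ahead of it and the grasp point (between the pads) is the TCP; z points along the fingers, y is the direction in which the jaws open and shut (so a half turn about z gives the same grasp; the last joint's range is limited). The gripper opens to 85 mm and grips with 20 to 120 N. Pads are 22 mm wide; open, the fingers measure 114 mm over their backs; the gripper's body (76 mm by 85 mm) begins 54 mm behind the grasp point. The pads swing forward as they close: fully open they stand 13 mm farther back than shut.
Start: joints at [65.776, 4.979, 10.078, 95.1, 0, 90], TCP at [0.226, 0.502, 0.25] pointing down, gripper open.
Joint ranges: [-179.16, 179.16], [-48.56, 103.87], [-65.8, 70.77], [-126.05, 130.52], [-82.76, 87.17], [-180, 180]. Speed limits (degrees/s): [127.2, 127.2, 147.25, 180, 180, 180].

### API

Orientations are given as [roll, pitch, yaw] about the fixed x, y, z axes, in that order (R = Rz(yaw) Ry(pitch) Rx(roll)).
In Python, from workcell import bot gives the robot as it stands.
- The arm moves only by the tool servo_tool, never from a script. Its argument "motion" is a list that holds one entry, the list of rows, each a list of 6 numbers: the shift along the tool's x, y, z in mm, then the turn, a rotation vector about the tool's x, y, z in rad. A call has 1 to 5 rows; each row shifts and turns the commanded pose from where the row before left it, along the tool's axes as they then stand; what a row does not reach is not made up. A row lasts 1/10 s, in which the tool goes at most 50 mm and 8.59 degrees, less where a joint would pass 70% of its speed; a pose out of reach is approached as far as the arm can. A call is refused whole if a number of a shift passes 50 or a number of a turn 0.15, either way. A call with a gripper value outside its range is refused whole. "gripper" is the finger opening in mm, from 0 to 85.4, set as the call begins (left out, the last holds). The fingers move at their own pace and stop on an object; "newtons" is the grip in N (left out, the last holds). Time passes only in rows, so rows that do not move let the fingers close. It gives the time, the measured TCP pose, the force and the opening at its end, in the units of the state.
- bot.get_obs(): the state, without advancing time (a new reading comes with each control period).
- bot.camera(name): name is "side" or "top"; returns a dict with "color" (420x560x3 uint8, red, green, blue), "fx", "fy", "cx", "cy" (pixels), "R" (3x3) and "t" (3): a world point X has camera coordinates R X + t. Camera axes: x right, y down, z forward; pixel columns grow to the right and rows downward; lengths in m; the calibration is good to about 2 mm. A picture is of the moment at which its call begins. There is no depth.
- bot.job_done(): hands the job in, once; it reports no verdict.
Trained networks look in a picture, given as the dict that the camera call returned (one of the last four; its "shot" number tells which), for a name from the list of things; names that differ only in an ending like _2 or _b are one class to them, and where a whole thing is asked for, a point or a joint stands for the part that bears it (a point fixed in the world has none). Each returns a list of dicts, best first, with "confidence" (0 to 1); they miss things now and then, are a little off and sometimes report something else, mostly with a low value. They report only what shows in the picture. A call takes as long as a camera call. They do not tell look-alikes from the thing itself.
- bot.look_for(picture, label): "rect" ([left, top, width, height] in pixels, round what is visible of it).
The state is a dict: "time": time; "q": joint angles; "qd": joint speeds; "joint_efforts": joint torques, N m; "ee_pos": TCP position; "tcp_rot": TCP orientation; "wrist_force": force on the tool from outside, world axes, zero at the start; "torque": the same for the moment, N m; "opening": finger opening in m.
Only numpy, scipy, OpenCV 4.12 (cv2) and the standard library are available. Lean on these libraries where they do the work, as an engineer would, in place of code of your own. Each camera call takes 0.05 s, during which the arm holds its last target.

## Working session

There is one attempt and no reset: what is moved stays moved. The work goes in short steps, Python scripts to look and compute and a tool call to move; the robot and the scene stay as the last step left them, time stands still between calls to the robot, and variables do not carry over. Pictures are saved under pics/ and viewed, and the job is handed in when it is done.

Besides the shell and the picture viewer there is one more tool, called after ">>>" as name(argument=value, ...), one argument or row to a line, values as JSON. servo_tool: Moves the arm, as the interface text tells. Its arguments: {"type":"object","properties":{"motion":{"type":"array","items":{"type":"array","items":{"type":"array","items":{"type":"number"}}}},"gripper":{"type":"number"},"newtons":{"type":"number"}},"required":["motion"]}

```bash
ls; mkdir -p pics; cat > h.py <<'E'
from workcell import bot
import numpy as np, cv2, pickle
def save(p,n,crop=None,s=1):
    im=cv2.cvtColor(p["color"],cv2.COLOR_RGB2BGR)
    if crop: x,y,w,h=crop; im=im[y:y+h,x:x+w]
    if s!=1: im=cv2.resize(im,None,fx=s,fy=s,interpolation=cv2.INTER_CUBIC)
    cv2.imwrite("pics/"+n,im)
def proj(p,X):
    c=np.asarray(p["R"])@np.asarray(X,float)+np.asarray(p["t"]); return np.array([p["fx"]*c[0]/c[2]+p["cx"],p["fy"]*c[1]/c[2]+p["cy"]])
def back(p,u,v,z):
    R=np.asarray(p["R"]);t=np.asarray(p["t"]);d=R.T@np.array([(u-p["cx"])/p["fx"],(v-p["cy"])/p["fy"],1]);o=-R.T@t
    return o+d*(z-o[2])/d[2]
E
python3 - <<'E'
from h import *
print(bot.get_obs())
for n in("top","side"):
    p=bot.camera(n); save(p,n+"0.png"); pickle.dump(p,open(n+"0.pkl","wb"))
    print(n,p["fx"],p["cx"],p["cy"],(-np.asarray(p["R"]).T@np.asarray(p["t"])).round(3),np.asarray(p["R"]).round(3).tolist())
    for l in("clamp","slab","knob","screw","brush","driver","jar","offcut"):
        print(l,[(np.round(d["rect"]).tolist(),round(d["confidence"],2)) for d in bot.look_for(p,l)][:4])
print(bot.get_obs()["time"])
E
```

```text
pics
{'time': 0.0, 'q': array([ 6.57772170e+01,  5.01148661e+00,  1.00330655e+01,  9.50993115e+01,
       -1.06429525e-03,  9.00012084e+01]), 'qd': array([ 0.00801685,  0.0313424 ,  0.0305418 , -0.03677031, -0.01888071,
        0.01543891]), 'joint_efforts': array([-1.87658741e-03, -5.20385563e+01,  4.64807546e+01,  1.57444639e-02,
       -1.74616929e-05, -2.83339624e-06]), 'ee_pos': array([0.22557558, 0.50138307, 0.24956691]), 'tcp_rot': array([-1.79922267e+02,  1.06593372e-03,  1.55776010e+02]), 'wrist_force': array([ 0.23400527, -0.07656972, -0.47456551]), 'torque': array([ 0.02759008, -0.01568539,  0.05484759]), 'opening': 0.0851346205137024}
top 411.0952876361226 282.03159056038527 204.2898920158924 [0.447 0.035 0.958] [[0.012, -0.999, 0.039], [-0.993, -0.017, -0.113], [0.113, -0.038, -0.993]]
clamp [([99.0, 182.0, 58.0, 99.0], 0.98), ([250.0, 149.0, 64.0, 101.0], 0.76), ([318.0, 263.0, 46.0, 69.0], 0.65)]
slab [([395.0, 194.0, 42.0, 52.0], 0.87), ([266.0, 192.0, 33.0, 43.0], 0.55)]
knob [([340.0, 279.0, 15.0, 17.0], 0.7), ([99.0, 192.0, 34.0, 30.0], 0.64)]
screw [([269.0, 168.0
[... 395 characters left out ...]
822], [0.344, 0.747, -0.569]]
clamp [([168.0, 267.0, 86.0, 91.0], 0.89), ([225.0, 177.0, 111.0, 107.0], 0.72), ([161.0, 120.0, 92.0, 81.0], 0.64), ([248.0, 221.0, 54.0, 38.0], 0.34)]
slab [([144.0, 226.0, 53.0, 34.0], 0.77), ([303.0, 337.0, 68.0, 41.0], 0.64), ([251.0, 222.0, 54.0, 31.0], 0.56)]
knob [([283.0, 175.0, 24.0, 56.0], 0.81), ([210.0, 267.0, 23.0, 43.0], 0.65), ([207.0, 122.0, 20.0, 46.0], 0.63), ([297.0, 171.0, 22.0, 21.0], 0.2)]
screw [([209.0, 267.0, 22.0, 39.0], 0.69), ([285.0, 179.0, 23.0, 50.0], 0.58)]
brush [([201.0, 199.0, 77.0, 28.0], 0.74)]
driver [([286.0, 284.0, 93.0, 36.0], 0.62)]
jar [([299.0, 173.0, 20.0, 16.0], 0.55)]
offcut [([358.0, 220.0, 27.0, 24.0], 0.78)]
0.9
```

View pics/top0.png

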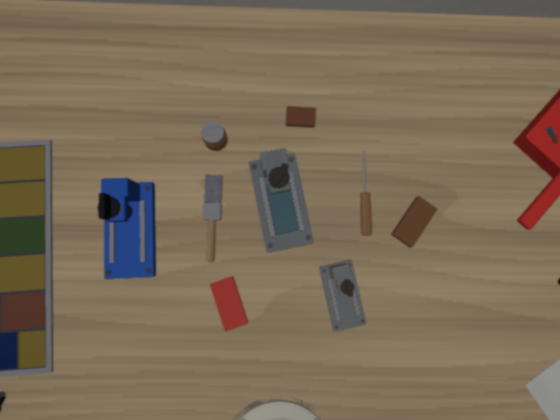

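View pics/side0.png

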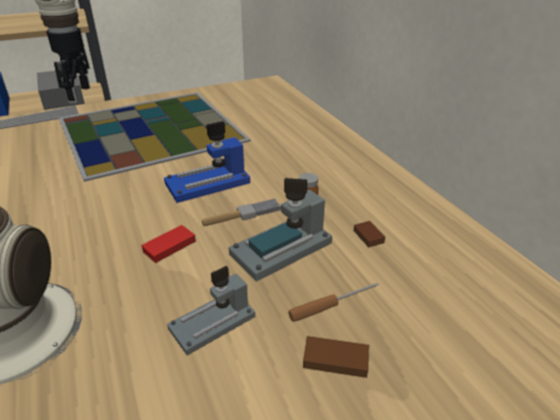

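```bash
python3 - <<'E'
from h import *
p=pickle.load(open("top0.pkl","rb")); save(p,"top0c.png",(190,100,190,140),4)
p=pickle.load(open("side0.pkl","rb")); save(p,"side0c.png",(190,160,190,140),4)
E
```

```text
(no output)
```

View pics/top0c.png

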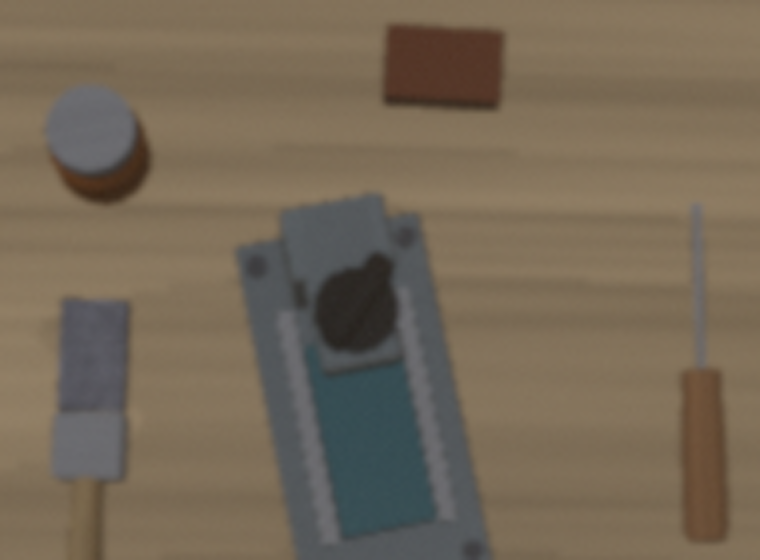

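View pics/side0c.png

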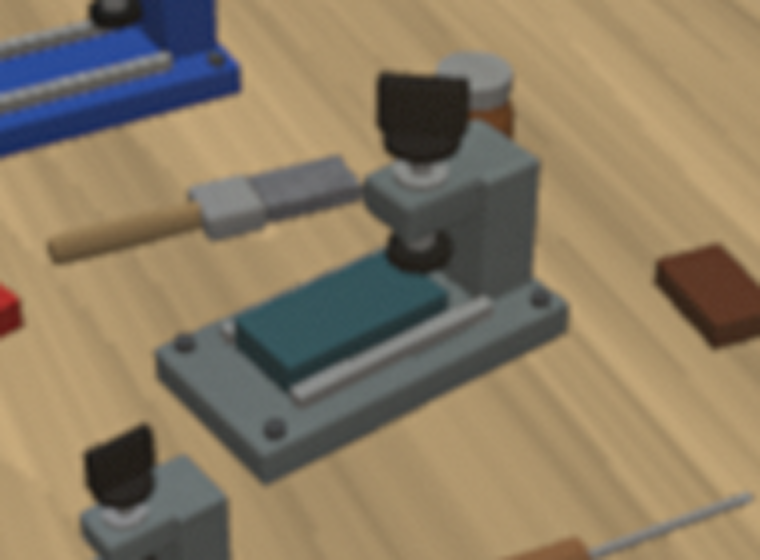

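```bash
python3 - <<'E'
from h import *
p=pickle.load(open("top0.pkl","rb")); save(p,"top0d.png",(240,140,85,115),5)
p=pickle.load(open("side0.pkl","rb")); save(p,"side0d.png",(225,170,115,110),5)
E
```

```text
(no output)
```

View pics/top0d.png

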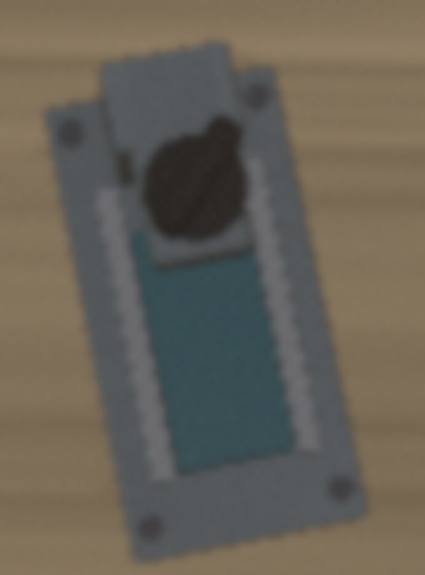

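View pics/side0d.png

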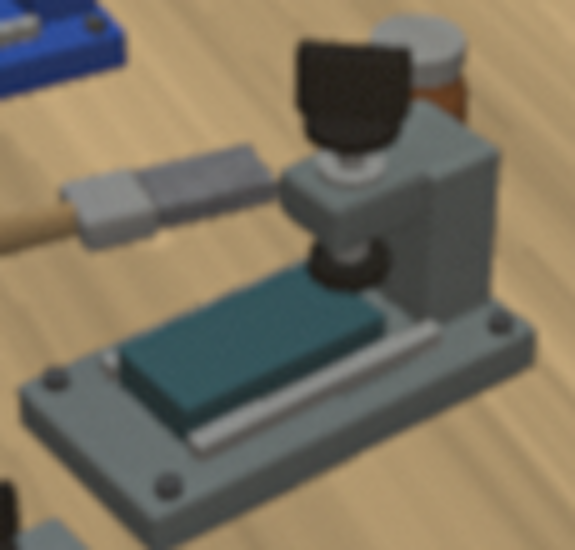

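```bash
cat > fit.py <<'E'
from h import *
from scipy.optimize import least_squares
T=pickle.load(open("top0.pkl","rb"));S=pickle.load(open("side0.pkl","rb"))
t=lambda u,v:(240+u/5,140+v/5)
s=lambda u,v:(225+u/5,170+v/5)
obs=[(T,t(133,552),(-.145,.055,.024)),(T,t(366,512),(-.145,-.055,.024)),
(S,s(22,392),(-.145,.055,.024)),(S,s(153,520),(-.145,-.055,.024)),
(T,t(154,260),(-.025,.022,.11)),(T,t(252,243),(-.025,-.022,.11))]
def W(q,X):
    c,n=np.cos(q[2]),np.sin(q[2]); return np.array([q[0]+c*X[0]-n*X[1],q[1]+n*X[0]+c*X[1],X[2]])
f=lambda q:np.concatenate([proj(p,W(q,X))-o for p,o,X in obs])
r=least_squares(f,[.5,.03,.2]);q=r.x
print(q,np.rad2deg(q[2]));print(r.fun.reshape(-1,2).round(2))
def L(P):
    c,n=np.cos(q[2]),np.sin(q[2]);d=P[:2]-q[:2];return np.array([c*d[0]+n*d[1],-n*d[0]+c*d[1]])*1000
print("slab rear corners top",L(back(T,*t(178,474),.046)),L(back(T,*t(296,449),.046)))
print("side",L(back(S,*s(122,350),.046)),L(back(S,*s(188,410),.046)))
print("front side",L(back(S,*s(385,318),.046)))
for z in (.172,.174,.176): print("knob",z,L(back(T,*t(225,125),z)),L(back(T,*t(180,230),z)), L(back(S,*s(302,42),z)),L(back(S,*s(410,48),z)))
E
python3 fit.py
```

```text
[0.5989738  0.01020326 0.21012379] 12.03920657132199
[[-0.5   1.13]
 [ 0.47 -0.44]
 [-1.41 -1.34]
 [ 0.36  0.58]
 [-0.18 -0.42]
 [ 0.9  -1.  ]]
slab rear corners top [-112.97325028   27.33900261] [-112.31612447  -26.26639261]
side [-107.57719545   24.2992309 ] [-107.53074833  -25.95411584]
front side [ -0.80348149 -26.44233147]
knob 0.172 [ 12.27789545 -13.12346462] [-24.95811491  12.13865304] [-14.15537478  19.19837147] [ 19.63035136 -11.81965691]
knob 0.174 [ 11.88121359 -12.94883677] [-25.26003672  12.2489926 ] [-16.17922615  16.57698075] [ 17.47270361 -14.31821173]
knob 0.176 [ 11.48453173 -12.77420891] [-25.56195852  12.35933216] [-18.20307752  13.95559003] [ 15.31505586 -16.81676655]
```

>>> servo_tool(
  motion=[
    [[0,-40,0,0,0,-0.126],[0,-40,0,0,0,-0.126],[0,-40,0,0,0,-0.126],[0,-40,0,0,0,-0.126],[0,-40,0,0,0,-0.126]],
  ],
  gripper=10,
)

```text
time: 1.4
ee_pos: [0.1915, 0.3061, 0.2503]
tcp_rot: [180.0, 0.0, -167.8]
wrist_force: [1.1, -0.4, 0.6]
opening: 0.0123
```

```bash
cat >> h.py <<'E'
def delta(tx,ty,tz):
    o=bot.get_obs(); y=np.deg2rad(o["tcp_rot"][2]); d=np.array([tx,ty,tz])-o["ee_pos"]
    c,s=np.cos(y),np.sin(y); return (np.array([c*d[0]+s*d[1], s*d[0]-c*d[1], -d[2]])*1000).round(1)
E
python3 - <<'E'
from h import *
o=bot.get_obs(); print(o["q"].round(1),o["tcp_rot"],o["ee_pos"],o["time"],o["torque"],o["wrist_force"])
print(delta(0.469,-0.0175,0.25))
E
```

```text
[ 58.  -20.6 -12.7  97.9  -0.   45.7] [ 1.79982746e+02  1.90199159e-02 -1.67759243e+02] [0.19152479 0.3061268  0.25028155] 1.4 [-0.0068723  -0.02123051  0.0036434 ] [ 1.05096248 -0.42884565  0.62770708]
[-2.026e+02 -3.751e+02  3.000e-01]
```

>>> servo_tool(
  motion=[
    [[-22,-41,0,0,0,0],[-22,-41,0,0,0,0],[-22,-41,0,0,0,0],[-22,-41,0,0,0,0],[-22,-41,0,0,0,0]],
  ],
)

```text
time: 1.9
ee_pos: [0.3428, 0.1278, 0.2507]
tcp_rot: [180.0, 0.1, -168.1]
wrist_force: [1.4, 0.9, 0.0]
opening: 0.01
```

>>> servo_tool(
  motion=[
    [[-22,-41,0,0,0,0],[-22,-41,0,0,0,0],[-22,-41,0,0,0,0],[-22,-41,0,0,0,0],[0,0,40,0,0,0]],
  ],
)

```text
time: 2.4
ee_pos: [0.4666, -0.0164, 0.2136]
tcp_rot: [-179.8, 0.4, -168.4]
wrist_force: [-0.8, 1.4, -1.1]
opening: 0.0097
```

```bash
python3 - <<'E'
from h import *
o=bot.get_obs(); print(o["q"].round(1),o["tcp_rot"],o["ee_pos"],o["time"],o["torque"],o["wrist_force"])
print(delta(0.469,-0.0175,0.06))
E
```

```text
[ -2.   -7.4  -6.2  90.8  -0.  -13.6] [-179.84740266    0.44120029 -168.37419049] [ 0.46660613 -0.0164416   0.21358729] 2.4 [0.06293653 0.02625096 0.01032916] [-0.83120471  1.4055011  -1.05480179]
[ -2.1  -1.5 153.6]
```

Go lower to a safe height above the bed, then look once before touching down.

>>> servo_tool(
  motion=[
    [[-2,0,45,0,0,0],[0,0,45,0,0,0],[0,0,30,0,0,0],[0,0,15,0,0,0],[0,0,0,0,0,0]],
  ],
)

```text
time: 2.9
ee_pos: [0.4629, -0.0123, 0.0739]
tcp_rot: [180.0, -0.2, -168.1]
wrist_force: [0.3, 0.0, 0.6]
opening: 0.01
```

```bash
python3 - <<'E'
from h import *
o=bot.get_obs(); print(o["tcp_rot"],o["ee_pos"],o["time"],o["torque"],o["wrist_force"])
p=bot.camera("side"); pickle.dump(p,open("side1.pkl","wb")); save(p,"side1.png",(215,160,130,120),5)
E
```

```text
[ 1.79964712e+02 -1.52330299e-01 -1.68130095e+02] [ 0.46289845 -0.01234643  0.07390168] 2.9 [-0.05019247  0.02210235 -0.02663758] [0.31951974 0.02589421 0.64745964]
```

View pics/side1.png

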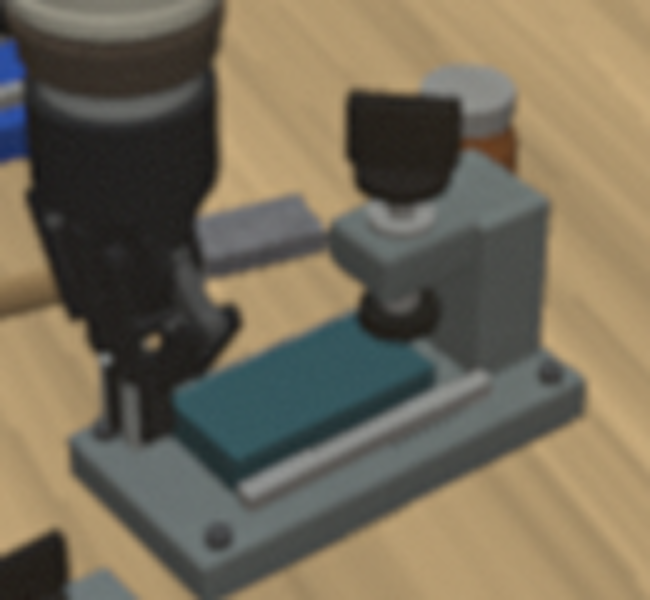

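>>> servo_tool(
  motion=[
    [[0,-6,10,0,0,0],[0,0,10,0,0,0],[-5,0,0,0,0,0],[-4,0,0,0,0,0],[0,0,0,0,0,0]],
  ],
)

```text
time: 3.45
ee_pos: [0.4747, -0.0163, 0.0557]
tcp_rot: [-180.0, 0.0, -168.1]
wrist_force: [0.1, -0.5, -0.3]
opening: 0.0099
```

```bash
python3 - <<'E'
from h import *
o=bot.get_obs(); print(o["tcp_rot"],o["ee_pos"],o["time"],o["torque"],o["wrist_force"])
p=bot.camera("side"); pickle.dump(p,open("side2.pkl","wb")); save(p,"side2.png",(215,160,130,120),5)
p=bot.camera("top"); pickle.dump(p,open("top2.pkl","wb")); save(p,"top2.png",(240,140,100,120),5)
E
```

```text
[-1.79991001e+02  4.37690931e-02 -1.68119834e+02] [ 0.47470898 -0.01626915  0.05572559] 3.45 [-0.02908427 -0.00418825 -0.04154941] [ 0.05710007 -0.52612845 -0.34981533]
```

View pics/side2.png

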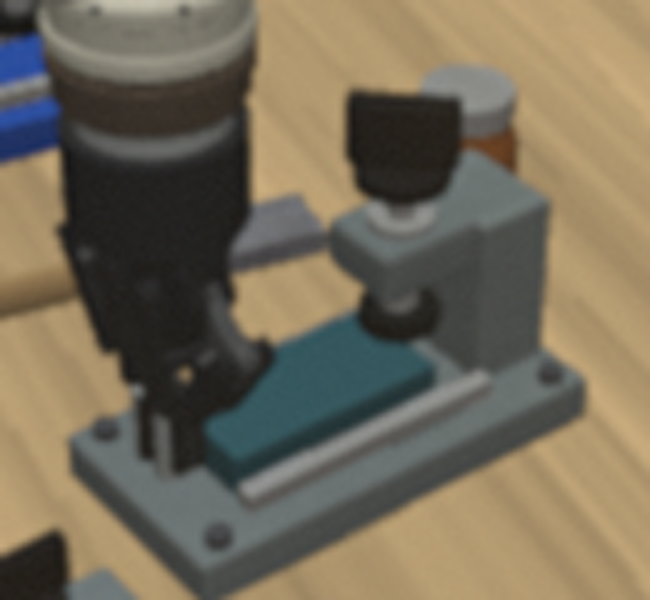

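View pics/top2.png

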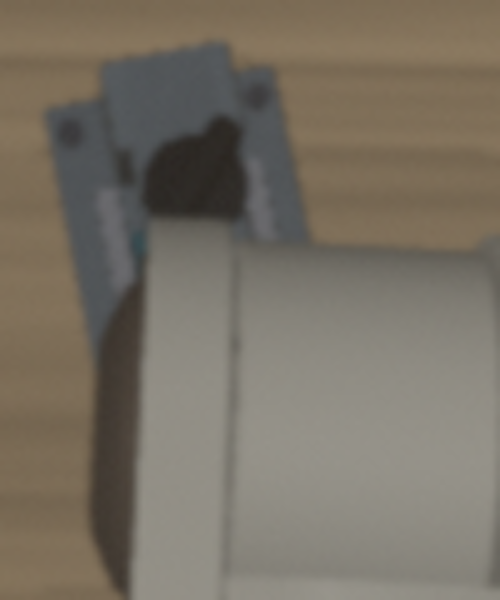

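>>> servo_tool(
  motion=[
    [[-1,0,3,0,0,0],[-1,0,1,0,0,0],[-2,0,0,0,0,0],[-2,0,0,0,0,0],[-2,0,0,0,0,0]],
  ],
)

```text
time: 4.05
ee_pos: [0.4816, -0.0147, 0.0513]
tcp_rot: [180.0, -0.0, -168.1]
wrist_force: [-3.4, -0.3, 2.0]
opening: 0.01
```

>>> servo_tool(
  motion=[
    [[-2,0,0,0,0,0],[-2,0,0,0,0,0],[-2,0,0,0,0,0]],
  ],
)

```text
time: 4.35
ee_pos: [0.4876, -0.0135, 0.0513]
tcp_rot: [180.0, -0.0, -168.1]
wrist_force: [-2.9, -0.5, 2.8]
opening: 0.01
```

>>> servo_tool(
  motion=[
    [[-2,0,0,0,0,0],[-2,0,0,0,0,0],[-2,0,0,0,0,0]],
  ],
)

```text
time: 4.65
ee_pos: [0.4936, -0.0123, 0.0513]
tcp_rot: [-180.0, -0.0, -168.1]
wrist_force: [-3.3, -0.4, 1.0]
opening: 0.0099
```

>>> servo_tool(
  motion=[
    [[-2,0,0,0,0,0],[-2,0,0,0,0,0],[-1.5,0,0,0,0,0]],
  ],
)

```text
time: 4.95
ee_pos: [0.499, -0.0111, 0.0513]
tcp_rot: [180.0, 0.0, -168.1]
wrist_force: [-3.8, -0.1, 1.4]
opening: 0.0098
```

>>> servo_tool(
  motion=[
    [[-1,0,0,0,0,0],[-1,0,0,0,0,0]],
  ],
)

```text
time: 5.15
ee_pos: [0.5009, -0.0107, 0.0513]
tcp_rot: [-180.0, 0.0, -168.1]
wrist_force: [-3.2, -1.0, 2.4]
opening: 0.0098
```

>>> servo_tool(
  motion=[
    [[-1,0,0,0,0,0],[-1,0,0,0,0,0]],
  ],
)

```text
time: 5.35
ee_pos: [0.5028, -0.0103, 0.0513]
tcp_rot: [-180.0, 0.0, -168.1]
wrist_force: [-2.9, -0.1, 1.5]
opening: 0.0102
```

>>> servo_tool(
  motion=[
    [[-1,0,0,0,0,0]],
  ],
)

```text
time: 5.45
ee_pos: [0.5036, -0.0102, 0.0513]
tcp_rot: [-180.0, -0.0, -168.1]
wrist_force: [-9.5, -1.1, 4.7]
opening: 0.0099
```

>>> servo_tool(
  motion=[
    [[-1,0,0,0,0,0]],
  ],
)

```text
time: 5.55
ee_pos: [0.5037, -0.0101, 0.0513]
tcp_rot: [-180.0, -0.1, -168.1]
wrist_force: [-12.8, -4.4, 8.6]
opening: 0.0099
```

>>> servo_tool(
  motion=[
    [[-1,0,0,0,0,0]],
  ],
)

```text
time: 5.65
ee_pos: [0.5038, -0.0101, 0.0512]
tcp_rot: [-180.0, -0.2, -168.1]
wrist_force: [-18.3, -4.2, 12.7]
opening: 0.0099
```

>>> servo_tool(
  motion=[
    [[-1,0,0,0,0,0]],
  ],
)

```text
time: 5.75
ee_pos: [0.5038, -0.0101, 0.0512]
tcp_rot: [-180.0, -0.4, -168.2]
wrist_force: [-25.2, -5.3, 16.7]
opening: 0.0101
```

>>> servo_tool(
  motion=[
    [[4,0,0,0,0,0],[10,0,0,0,0,0],[10,0,-30,0,0,0],[0,0,-45,0,0,0],[0,0,-45,0,0,0]],
  ],
)

```text
time: 6.25
ee_pos: [0.4824, -0.0145, 0.1725]
tcp_rot: [180.0, 0.0, -168.1]
wrist_force: [2.3, -0.3, 0.5]
opening: 0.01
```

```bash
python3 - <<'E'
from h import *
o=bot.get_obs(); print(o["tcp_rot"],o["ee_pos"],o["time"],o["q"].round(1))
p=bot.camera("side"); pickle.dump(p,open("side3.pkl","wb")); save(p,"side3.png",(215,160,130,120),5)
E
```

```text
[ 1.79986242e+02  7.74839562e-04 -1.68129697e+02] [ 0.48238591 -0.01446272  0.17246842] 6.25 [ -1.7  -5.1  -8.6  86.5   0.  -13.6]
```

View pics/side3.png

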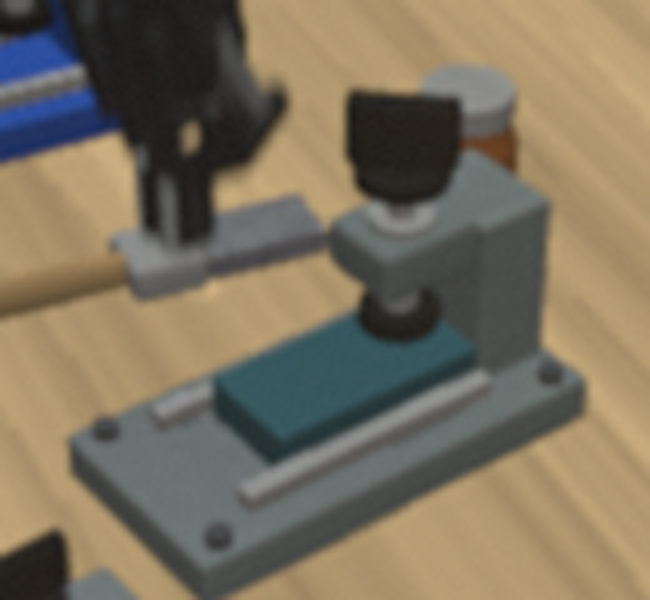

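```bash
cat > ov.py <<'E'
from fit import *
import sys
def overlay(P,crop,s,kq,off,name):
    x0,y0,w,h=crop
    im=cv2.cvtColor(P["color"],cv2.COLOR_RGB2BGR)[y0:y0+h,x0:x0+w]
    im=cv2.convertScaleAbs(cv2.resize(im,None,fx=s,fy=s,interpolation=cv2.INTER_CUBIC),alpha=1.8,beta=20)
    def px(X): 
        a=(proj(P,X)-[x0,y0]+.5)*s; return tuple(int(v) for v in a)
    Q=q+np.array([off[0],off[1],0])
    k=np.array([Q[0],Q[1],Q[2]-kq])
    dz=-.004*kq
    c=[W(k,(a*.025,b*.007,0)) for a,b in((1,1),(1,-1),(-1,-1),(-1,1))]
    for z,col in((.142,(0,255,255)),(.176,(0,0,255))):
        pts=[px((*X[:2],z+dz)) for X in c]; cv2.polylines(im,[np.array(pts)],True,col,1)
    for z,col in((.134,(255,0,255)),(.142,(0,255,0))):
        pts=[px((*W(k,(.022*np.cos(t_),.022*np.sin(t_),0))[:2],z+dz)) for t_ in np.linspace(0,6.28,40)]
        cv2.polylines(im,[np.array(pts)],True,col,1)
    for z in(.085,.11):
        pts=[px((*W(Q,X)[:2],z)) for X in((.025,.022,0),(-.025,.022,0),(-.025,-.022,0),(.025,-.022,0))]; cv2.polylines(im,[np.array(pts)],False,(255,255,0),1)
    cv2.imwrite("pics/"+name,im)
if __name__=="__main__":
    kq=float(sys.argv[1]);off=(float(sys.argv[2])/1e3,float(sys.argv[3])/1e3)
    S3=pickle.load(open("side3.pkl","rb"))
    overlay(T,(250,145,65,65),9,kq,off,sys.argv[4]+"_t.png"); overlay(S3,(270,165,65,65),9,kq,off,sys.argv[4]+"_s.png")
    a=cv2.imread("pics/"+sys.argv[4]+"_t.png");b=cv2.imread("pics/"+sys.argv[4]+"_s.png")
    cv2.imwrite("pics/"+sys.argv[4]+".png",cv2.resize(np.hstack([a,b]),(800,400)))
E
python3 ov.py 0.68 -1.5 0 ov1 >/dev/null
```

```text
(no output)
```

View pics/ov1.png

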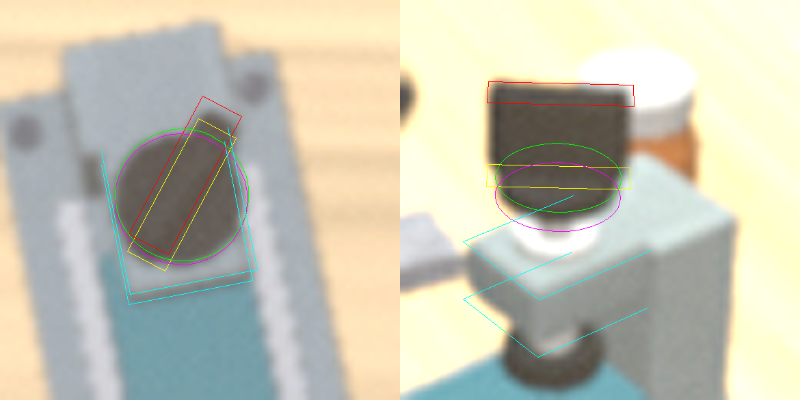

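```bash
python3 - <<'E'
from h import *
T=pickle.load(open("top0.pkl","rb"));S=pickle.load(open("side3.pkl","rb"))
o=[]
for P,(x,y) in((T,(263,160)),(S,(275,172))):
    im=cv2.cvtColor(P["color"],cv2.COLOR_RGB2BGR)[y:y+35,x:x+35]
    o.append(cv2.resize(cv2.convertScaleAbs(im.astype(float),alpha=4,beta=-100),(400,400),interpolation=cv2.INTER_CUBIC))
cv2.imwrite("pics/kn.png",np.hstack(o))
E
```

```text
(no output)
```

View pics/kn.png

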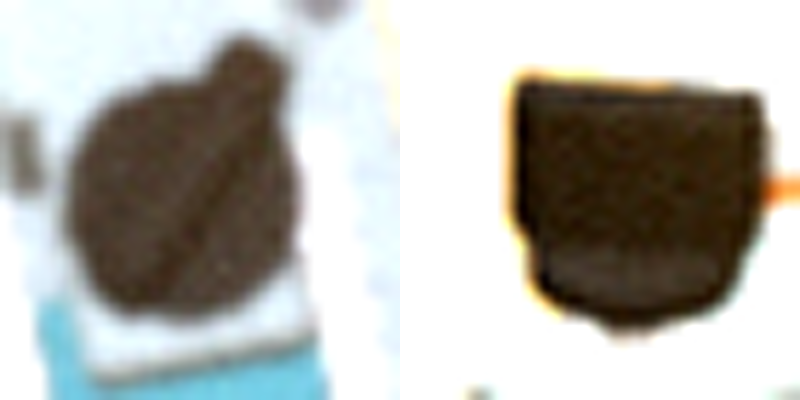

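```bash
python3 - <<'E'
from fit import *
def k(u,v): return 263+u/400*35-.5+.0,160+v/400*35-.5
for a,b,z in(((150,282),(262,118),.155),((255,40),(140,290),.172)):
    A=back(T,*k(*a),z);B=back(T,*k(*b),z); d=A-B; print(np.rad2deg(np.arctan2(d[1],d[0]))%180-180)
s2=lambda u,v:(275+u/400*35-.5,172+v/400*35-.5)
for z in(.170,.173):
    A=back(S,*s2(520-400,80),z);B=back(S,*s2(755-400,95),z);d=B-A;print(z,A,B,(A+B)/2,np.rad2deg(np.arctan2(d[1],d[0])),np.hypot(*d[:2]))
c=[back(T,*k(182,203),z) for z in(.135,.139)];print(c,[L(x) for x in c])
E
for k in 0.75 0.85; do python3 ov.py $k -2.5 1 ova$k >/dev/null; done; cd pics; python3 -c "
import cv2,numpy as np
cv2.imwrite('ovb.png',np.vstack([cv2.imread('ova0.75.png'),cv2.imread('ova0.85.png')])[:600*2][:800])
"; python3 -c "
import cv2
a=cv2.imread('pics/ovb.png');cv2.imwrite('pics/ovb2.png',cv2.resize(a,(600,600)))"
```

```text
[0.5989738  0.01020326 0.21012379] 12.03920657132199
[[-0.5   1.13]
 [ 0.47 -0.44]
 [-1.41 -1.34]
 [ 0.36  0.58]
 [-0.18 -0.42]
 [ 0.9  -1.  ]]
slab rear corners top [-112.97325028   27.33900261] [-112.31612447  -26.26639261]
side [-107.57719545   24.2992309 ] [-107.53074833  -25.95411584]
front side [ -0.80348149 -26.44233147]
knob 0.172 [ 12.27789545 -13.12346462] [-24.95811491  12.13865304] [-14.15537478  19.19837147] [ 19.63035136 -11.81965691]
knob 0.174 [ 11.88121359 -12.94883677] [-25.26003672  12.2489926 ] [-16.17922615  16.57698075] [ 17.47270361 -14.31821173]
knob 0.176 [ 11.48453173 -12.77420891] [-25.56195852  12.35933216] [-18.20307752  13.95559003] [ 15.31505586 -16.81676655]
-33.115767365758046
-23.57587381867097
0.17 [0.58160607 0.02899262 0.17      ] [0.61904794 0.00612131 0.17      ] [0.60032701 0.01755696 0.17      ] -31.41861092496767 0.04387471679396609
0.173 [0.57946286 0.02451393 0.173     ] [0.61668319 0.00177795 0.173     ] [0.59807303 0.01314594 0.173     ] -31.418610924967645 0.04361511946087976
[array([0.59595849, 0.01136745, 0.135     ]), array([0.59523422, 0.01148002, 0.139     ])] [array([-2.70615954,  1.76751209]), array([-3.39101607,  2.02868142])]
```

View pics/ovb2.png

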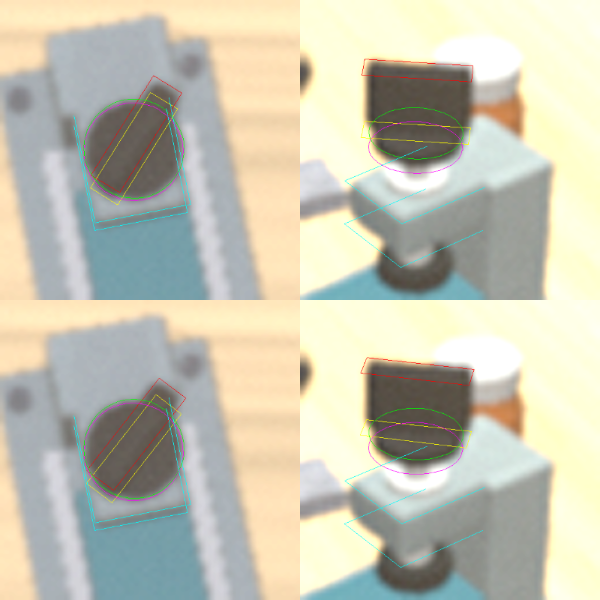

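>>> servo_tool(
  motion=[
    [[0,0,-20,0,0,-0.148],[0,0,-20,0,0,-0.148],[0,0,-20,0,0,-0.148],[0,0,-20,0,0,-0.148],[0,0,0,0,0,-0.148]],
  ],
  gripper=40,
)

```text
time: 6.8
ee_pos: [0.4839, -0.0145, 0.2541]
tcp_rot: [-179.8, 0.2, -125.4]
wrist_force: [-0.1, -0.1, -0.1]
opening: 0.0398
```

>>> servo_tool(
  motion=[
    [[0,0,0,0,0,-0.148],[0,0,0,0,0,-0.148],[0,0,0,0,0,-0.148],[0,0,0,0,0,-0.148],[0,0,0,0,0,-0.148]],
  ],
)

```text
time: 7.3
ee_pos: [0.4832, -0.0144, 0.2513]
tcp_rot: [-179.9, 0.0, -83.0]
wrist_force: [0.2, -0.2, -1.0]
opening: 0.04
```

>>> servo_tool(
  motion=[
    [[0,0,0,0,0,-0.148],[0,0,0,0,0,-0.148],[0,0,0,0,0,-0.148],[0,0,0,0,0,-0.148],[0,0,0,0,0,-0.148]],
  ],
)

```text
time: 7.8
ee_pos: [0.4832, -0.0144, 0.2513]
tcp_rot: [-180.0, -0.0, -40.6]
wrist_force: [0.6, -0.5, 0.8]
opening: 0.0399
```

>>> servo_tool(
  motion=[
    [[0,0,0,0,0,-0.148],[0,0,0,0,0,0]],
  ],
)

```text
time: 8.0
ee_pos: [0.4832, -0.0144, 0.2514]
tcp_rot: [-180.0, -0.0, -32.3]
wrist_force: [-0.4, 0.2, -0.5]
opening: 0.0398
```

```bash
python3 - <<'E'
from h import *
o=bot.get_obs(); print(o["tcp_rot"],o["ee_pos"],o["time"],o["q"].round(1))
print(delta(.597,.0115,.164))
E
```

```text
[-1.79962990e+02 -4.09688287e-02 -3.23199743e+01] [ 0.48317321 -0.01444443  0.25135233] 8.0 [  -1.7   -4.2    1.    95.1    0.  -149.4]
[ 82.3 -82.8  87.4]
```

>>> servo_tool(
  motion=[
    [[27,-27,0,0,0,0],[27,-27,0,0,0,0],[28,-29,0,0,0,0],[0,0,20,0,0,0],[0,0,0,0,0,0]],
  ],
)

```text
time: 8.5
ee_pos: [0.5969, 0.0118, 0.2277]
tcp_rot: [179.8, 0.2, -32.7]
wrist_force: [0.4, 0.2, 1.2]
opening: 0.0396
```

```bash
python3 - <<'E'
from h import *
o=bot.get_obs(); print(o["tcp_rot"],o["ee_pos"],o["time"],o["q"].round(1))
print(delta(.597,.0115,.164))
p=bot.camera("side"); pickle.dump(p,open("side4.pkl","wb")); save(p,"side4.png",(225,100,120,120),5)
E
```

```text
[179.84483409   0.23986093 -32.65921052] [0.59692402 0.01184677 0.2277278 ] 8.5 [   1.1   11.4   14.8   93.6    0.  -146.2]
[ 0.3  0.3 63.7]
```

View pics/side4.png

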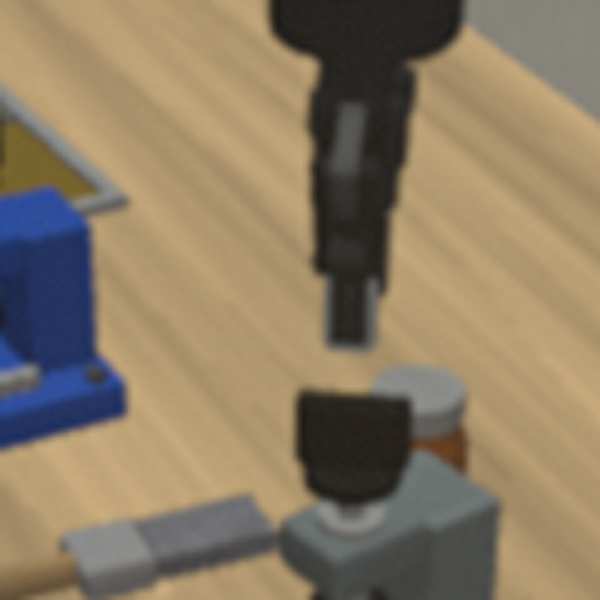

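>>> servo_tool(
  motion=[
    [[0,0,20,0,0,0],[0,0,18,0,0,0],[0,0,10,0,0,0],[0,0,0,0,0,0]],
  ],
)

```text
time: 8.95
ee_pos: [0.596, 0.0114, 0.1832]
tcp_rot: [180.0, 0.0, -32.5]
wrist_force: [0.7, -0.5, -0.7]
opening: 0.0395
```

>>> servo_tool(
  motion=[
    [[0,0,7,0,0,0],[0,0,5,0,0,0],[0,0,0,0,0,0]],
  ],
)

```text
time: 9.25
ee_pos: [0.5968, 0.0116, 0.171]
tcp_rot: [180.0, 0.0, -32.5]
wrist_force: [-0.1, 0.5, 0.0]
opening: 0.0396
```

```bash
python3 - <<'E'
from h import *
o=bot.get_obs(); print(o["tcp_rot"],o["ee_pos"],o["time"],o["wrist_force"],o["torque"])
print(delta(.597,.0115,.164))
p=bot.camera("side"); pickle.dump(p,open("side5.pkl","wb")); save(p,"side5.png",(225,100,120,120),5)
E
```

```text
[ 1.79992282e+02  1.72850516e-02 -3.24648950e+01] [0.59676691 0.01159749 0.17100646] 9.25 [-0.11673437  0.50527407  0.01800904] [-0.00369838  0.07804549  0.00222981]
[ 0.2 -0.   7. ]
```

View pics/side5.png

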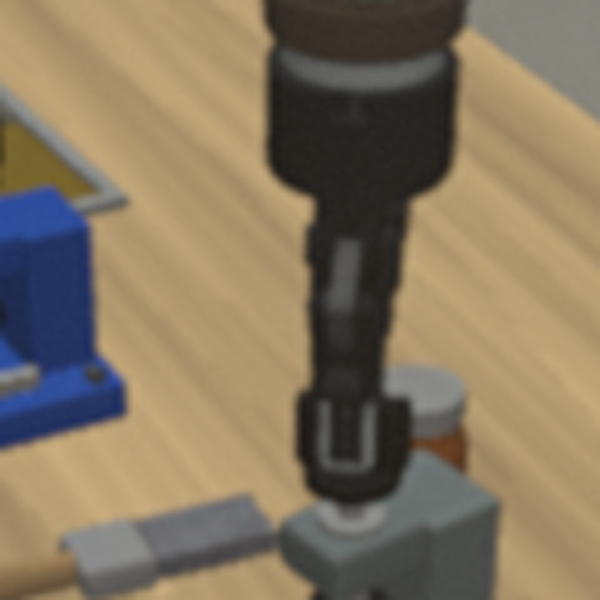

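>>> servo_tool(
  motion=[
    [[0,0,5,0,0,0],[0,0,0,0,0,0],[0,0,0,0,0,0],[0,0,0,0,0,0]],
  ],
  gripper=8,
  newtons=30,
)

```text
time: 9.7
ee_pos: [0.597, 0.0119, 0.1659]
tcp_rot: [-180.0, 0.0, -32.4]
wrist_force: [2.8, 2.8, -4.8]
opening: 0.0134
```

>>> servo_tool(
  motion=[
    [[0,0,0,0,0,0],[0,0,0,0,0,0]],
  ],
  newtons=100,
)

```text
time: 9.9
ee_pos: [0.597, 0.0118, 0.1661]
tcp_rot: [-180.0, 0.0, -32.4]
wrist_force: [2.2, 2.7, -4.4]
opening: 0.012
```

```bash
cat > st.py <<'E'
from h import *
import sys
n=int(sys.argv[1]) if len(sys.argv)>1 else 0
R=[]
for i in range(n+1):
    if i: bot.camera("side")
    o=bot.get_obs(); R.append(np.r_[o["torque"],o["wrist_force"],o["joint_efforts"][[0,5]],o["tcp_rot"][2],o["ee_pos"]*1e3,o["q"][5],o["opening"]*1e3])
R=np.array(R); np.set_printoptions(suppress=True,precision=3)
print(o["time"]); print("mean",R.mean(0)); print("Tz",R[:,2],"e6",R[:,7])
E
python3 st.py 4
```

```text
10.1
mean [   0.723   -0.522    0.041    2.531    3.685   -4.367   -2.049    0.059
  -32.441  596.965   11.811  166.118 -146.435   12.085]
Tz [ 0.037  0.039  0.07  -0.     0.058] e6 [0.059 0.059 0.059 0.06  0.06 ]
```

>>> servo_tool(
  motion=[
    [[0,0,0.4,0,0,0.1],[0,0,0.4,0,0,0.1],[0,0,0,0,0,0],[0,0,0,0,0,0]],
  ],
)

```text
time: 10.5
ee_pos: [0.5969, 0.0118, 0.1653]
tcp_rot: [-180.0, 0.0, -43.7]
wrist_force: [2.7, 4.8, -6.4]
opening: 0.0123
```

```bash
python3 st.py 2
```

```text
10.6
mean [   0.949   -0.594   -0.11     2.996    4.66    -6.216   -2.489   -0.028
  -43.734  596.936   11.799  165.314 -135.145   12.162]
Tz [-0.13  -0.122 -0.079] e6 [ 0.066 -0.061 -0.089]
```

>>> servo_tool(
  motion=[
    [[0,0,0.4,0,0,0.1],[0,0,0.4,0,0,0.1],[0,0,0,0,0,0],[0,0,0,0,0,0]],
  ],
)

```text
time: 11.0
ee_pos: [0.597, 0.0118, 0.1645]
tcp_rot: [-180.0, 0.0, -55.2]
wrist_force: [3.1, 4.5, -5.7]
opening: 0.0122
```

```bash
python3 st.py 2
```

```text
11.1
mean [   0.939   -0.593   -0.037    2.852    4.804   -5.786   -2.606    0.034
  -55.184  596.948   11.82   164.537 -123.693   12.365]
Tz [-0.024 -0.066 -0.021] e6 [ 0.098  0.011 -0.008]
```

>>> servo_tool(
  motion=[
    [[0,0,0.4,0,0,0.1],[0,0,0,0,0,0],[0,0,0,0,0,0],[0,0,0,0,0,0]],
  ],
)

```text
time: 11.5
ee_pos: [0.5969, 0.0118, 0.1641]
tcp_rot: [-180.0, 0.0, -60.9]
wrist_force: [3.9, 4.4, -6.7]
opening: 0.0122
```

```bash
python3 st.py 3; python3 - <<'E'
from h import *
p=bot.camera("side"); pickle.dump(p,open("side6.pkl","wb")); save(p,"side6.png",(225,100,120,120),5)
E
```

```text
11.65
mean [   0.936   -0.625    0.028    2.995    4.218   -5.853   -2.674    0.031
  -60.906  596.944   11.838  164.13  -117.971   12.333]
Tz [ 0.014  0.052  0.049 -0.002] e6 [0.034 0.031 0.03  0.03 ]
```

View pics/side6.png

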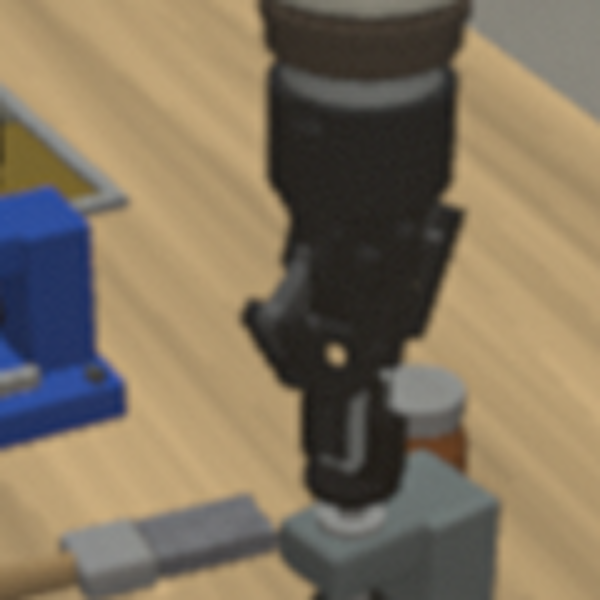

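>>> servo_tool(
  motion=[
    [[0,0,0.4,0,0,0.1],[0,0,0,0,0,0],[0,0,0,0,0,0],[0,0,0,0,0,0]],
  ],
)

```text
time: 12.1
ee_pos: [0.597, 0.0118, 0.1637]
tcp_rot: [-180.0, 0.0, -66.6]
wrist_force: [3.9, 4.2, -6.0]
opening: 0.012
```

```bash
python3 st.py 1
```

```text
12.15
mean [   0.984   -0.611    0.048    3.17     4.399   -6.084   -2.698    0.032
  -66.637  596.947   11.829  163.73  -112.24    12.07 ]
Tz [0.025 0.072] e6 [0.034 0.031]
```

>>> servo_tool(
  motion=[
    [[0,0,0.4,0,0,0.1],[0,0,0,0,0,0],[0,0,0,0,0,0],[0,0,0,0,0,0]],
  ],
)

```text
time: 12.55
ee_pos: [0.5969, 0.0118, 0.1633]
tcp_rot: [-180.0, 0.0, -72.4]
wrist_force: [2.7, 4.5, -5.9]
opening: 0.0119
```

```bash
python3 st.py 1
```

```text
12.6
mean [   0.947   -0.617    0.017    3.073    4.66    -5.923   -2.725    0.032
  -72.367  596.95    11.841  163.343 -106.511   11.972]
Tz [0.004 0.029] e6 [0.034 0.031]
```

>>> servo_tool(
  motion=[
    [[0,0,0.4,0,0,0.1],[0,0,0,0,0,0],[0,0,0,0,0,0],[0,0,0,0,0,0]],
  ],
)

```text
time: 13.0
ee_pos: [0.5969, 0.0119, 0.163]
tcp_rot: [-180.0, 0.0, -78.1]
wrist_force: [3.2, 4.6, -6.4]
opening: 0.012
```

```bash
python3 st.py 1
```

```text
13.05
mean [   0.997   -0.612    0.003    2.653    4.871   -5.602   -2.751    0.032
  -78.094  596.95    11.876  162.962 -100.781   12.187]
Tz [ 0.009 -0.002] e6 [0.034 0.031]
```

>>> servo_tool(
  motion=[
    [[0,0,0.4,0,0,0.1],[0,0,0,0,0,0],[0,0,0,0,0,0],[0,0,0,0,0,0]],
  ],
)

```text
time: 13.45
ee_pos: [0.5969, 0.0119, 0.1625]
tcp_rot: [180.0, 0.0, -83.8]
wrist_force: [3.4, 5.2, -5.9]
opening: 0.0121
```

```bash
python3 st.py 1
```

```text
13.5
mean [  0.992  -0.612   0.041   2.98    5.433  -5.589  -2.773   0.033 -83.824
 596.957  11.874 162.523 -95.052  12.229]
Tz [0.047 0.034] e6 [0.034 0.031]
```

>>> servo_tool(
  motion=[
    [[0,0,0.4,0,0,0.1],[0,0,0,0,0,0],[0,0,0,0,0,0],[0,0,0,0,0,0]],
  ],
)

```text
time: 13.9
ee_pos: [0.597, 0.0119, 0.1621]
tcp_rot: [180.0, 0.0, -89.6]
wrist_force: [3.4, 5.0, -4.9]
opening: 0.0123
```

```bash
python3 st.py 1
```

```text
13.95
mean [  1.006  -0.622   0.022   3.701   4.751  -5.739  -2.794   0.033 -89.553
 596.972  11.878 162.136 -89.323  12.154]
Tz [ 0.063 -0.018] e6 [0.034 0.031]
```

>>> servo_tool(
  motion=[
    [[0,0,0.4,0,0,0.1],[0,0,0,0,0,0],[0,0,0,0,0,0],[0,0,0,0,0,0]],
  ],
)

```text
time: 14.35
ee_pos: [0.597, 0.0119, 0.1617]
tcp_rot: [180.0, 0.0, -95.3]
wrist_force: [3.6, 4.1, -6.5]
opening: 0.012
```

```bash
python3 st.py 1
```

```text
14.4
mean [  1.06   -0.641   0.058   3.285   4.039  -6.053  -2.814   0.033 -95.284
 596.973  11.889 161.747 -83.592  12.244]
Tz [0.071 0.045] e6 [0.034 0.031]
```

>>> servo_tool(
  motion=[
    [[0,0,0.4,0,0,0.1],[0,0,0,0,0,0],[0,0,0,0,0,0],[0,0,0,0,0,0]],
  ],
)

```text
time: 14.8
ee_pos: [0.597, 0.0119, 0.1613]
tcp_rot: [180.0, 0.0, -101.0]
wrist_force: [4.2, 4.6, -5.3]
opening: 0.0118
```

```bash
python3 st.py 1
```

```text
14.85
mean [   1.017   -0.648    0.029    3.643    4.914   -5.757   -2.831    0.033
 -101.013  596.979   11.901  161.338  -77.862   12.059]
Tz [0.021 0.038] e6 [0.034 0.031]
```

>>> servo_tool(
  motion=[
    [[0,0,0.4,0,0,0.1],[0,0,0,0,0,0],[0,0,0,0,0,0],[0,0,0,0,0,0]],
  ],
)

```text
time: 15.25
ee_pos: [0.597, 0.0119, 0.1609]
tcp_rot: [180.0, 0.0, -106.7]
wrist_force: [2.7, 4.2, -6.6]
opening: 0.0121
```

```bash
python3 st.py 1
```

```text
15.3
mean [   1.031   -0.665    0.044    2.859    4.194   -6.208   -2.847    0.033
 -106.741  597.001   11.912  160.939  -72.134   12.145]
Tz [0.038 0.05 ] e6 [0.034 0.031]
```

>>> servo_tool(
  motion=[
    [[0,0,0.4,0,0,0.1],[0,0,0,0,0,0],[0,0,0,0,0,0],[0,0,0,0,0,0]],
  ],
)

```text
time: 15.7
ee_pos: [0.597, 0.0119, 0.1605]
tcp_rot: [180.0, 0.0, -112.5]
wrist_force: [3.5, 4.3, -5.4]
opening: 0.0124
```

```bash
python3 st.py 1
```

```text
15.75
mean [   1.051   -0.638    0.03     3.361    4.624   -5.221   -2.859    0.033
 -112.469  596.979   11.913  160.529  -66.405   11.994]
Tz [0.033 0.027] e6 [0.035 0.031]
```

>>> servo_tool(
  motion=[
    [[0,0,0.4,0,0,0.1],[0,0,0,0,0,0],[0,0,0,0,0,0],[0,0,0,0,0,0]],
  ],
)

```text
time: 16.15
ee_pos: [0.597, 0.012, 0.1601]
tcp_rot: [180.0, 0.0, -118.2]
wrist_force: [3.1, 4.7, -6.4]
opening: 0.0122
```

```bash
python3 st.py 1
```

```text
16.2
mean [   1.11    -0.674    0.028    3.338    5.265   -5.909   -2.869    0.033
 -118.199  597.009   11.933  160.138  -60.674   12.203]
Tz [0.03  0.026] e6 [0.035 0.031]
```

>>> servo_tool(
  motion=[
    [[0,0,0.4,0,0,0.1],[0,0,0,0,0,0],[0,0,0,0,0,0],[0,0,0,0,0,0]],
  ],
)

```text
time: 16.6
ee_pos: [0.597, 0.0119, 0.1598]
tcp_rot: [180.0, 0.0, -123.9]
wrist_force: [3.4, 4.5, -6.3]
opening: 0.012
```

```bash
python3 st.py 1
```

```text
16.65
mean [   1.087   -0.719    0.035    3.383    4.631   -6.169   -2.878    0.033
 -123.93   597.019   11.911  159.744  -54.945   12.011]
Tz [0.047 0.023] e6 [0.035 0.031]
```

>>> servo_tool(
  motion=[
    [[0,0,0.4,0,0,0.1],[0,0,0,0,0,0],[0,0,0,0,0,0],[0,0,0,0,0,0]],
  ],
)

```text
time: 17.05
ee_pos: [0.5971, 0.0119, 0.1593]
tcp_rot: [180.0, 0.0, -129.7]
wrist_force: [4.2, 4.6, -6.1]
opening: 0.0119
```

```bash
python3 st.py 1
```

```text
17.1
mean [   1.108   -0.716    0.01     4.054    4.588   -5.343   -2.881    0.033
 -129.659  597.043   11.93   159.344  -49.215   12.026]
Tz [-0.     0.019] e6 [0.035 0.031]
```

>>> servo_tool(
  motion=[
    [[0,0,0.4,0,0,0.1],[0,0,0,0,0,0],[0,0,0,0,0,0],[0,0,0,0,0,0]],
  ],
)

```text
time: 17.5
ee_pos: [0.597, 0.0119, 0.1589]
tcp_rot: [180.0, 0.0, -135.4]
wrist_force: [4.1, 4.8, -6.2]
opening: 0.0119
```

```bash
python3 st.py 1
```

```text
17.55
mean [   1.104   -0.685    0.01     3.981    5.074   -5.987   -2.883    0.033
 -135.388  597.044   11.916  158.949  -43.487   12.025]
Tz [0.006 0.014] e6 [0.035 0.032]
```

>>> servo_tool(
  motion=[
    [[0,0,0.4,0,0,0.1],[0,0,0,0,0,0],[0,0,0,0,0,0],[0,0,0,0,0,0]],
  ],
)

```text
time: 17.95
ee_pos: [0.597, 0.0119, 0.1586]
tcp_rot: [180.0, 0.0, -141.1]
wrist_force: [2.3, 5.7, -6.2]
opening: 0.0118
```

```bash
python3 st.py 1; python3 - <<'E'
from h import *
p=bot.camera("side"); pickle.dump(p,open("side7.pkl","wb")); save(p,"side7.png",(225,130,120,120),5)
E
```

```text
18.0
mean [   1.111   -0.733    0.033    2.613    5.099   -6.27    -2.881    0.033
 -141.118  597.043   11.921  158.551  -37.756   12.168]
Tz [-0.01   0.076] e6 [0.035 0.032]
```

View pics/side7.png

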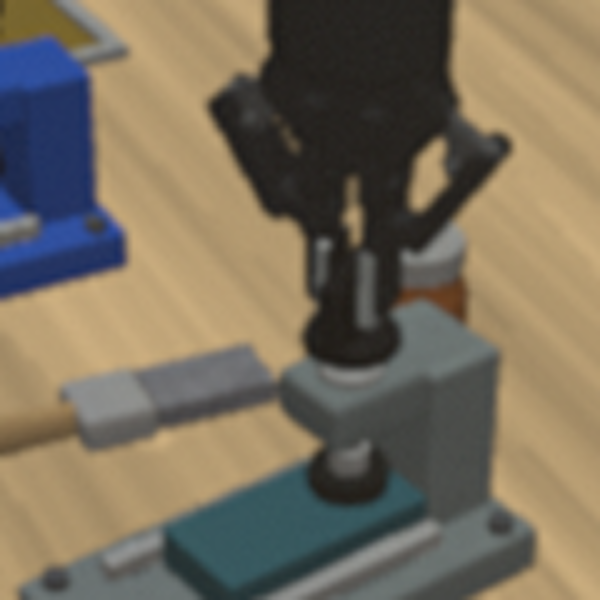

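>>> servo_tool(
  motion=[
    [[0,0,0.4,0,0,0.1],[0,0,0,0,0,0],[0,0,0,0,0,0],[0,0,0,0,0,0]],
  ],
)

```text
time: 18.45
ee_pos: [0.597, 0.0119, 0.1581]
tcp_rot: [180.0, 0.0, -146.8]
wrist_force: [2.9, 4.6, -5.6]
opening: 0.0124
```

```bash
python3 st.py 1
```

```text
18.5
mean [   1.134   -0.762    0.022    3.299    5.034   -6.057   -2.881    0.033
 -146.846  597.047   11.941  158.144  -32.027   12.206]
Tz [0.021 0.024] e6 [0.035 0.032]
```

>>> servo_tool(
  motion=[
    [[0,0,0.4,0,0,0.1],[0,0,0,0,0,0],[0,0,0,0,0,0],[0,0,0,0,0,0]],
  ],
)

```text
time: 18.9
ee_pos: [0.5971, 0.0119, 0.1577]
tcp_rot: [180.0, 0.0, -152.6]
wrist_force: [3.7, 5.2, -6.8]
opening: 0.0122
```

```bash
python3 st.py 1
```

```text
18.95
mean [   1.085   -0.747    0.031    3.877    4.899   -6.736   -2.871    0.033
 -152.576  597.069   11.935  157.721  -26.298   12.111]
Tz [-0.003  0.065] e6 [0.035 0.032]
```

>>> servo_tool(
  motion=[
    [[0,0,0.4,0,0,0.1],[0,0,0,0,0,0],[0,0,0,0,0,0],[0,0,0,0,0,0]],
  ],
)

```text
time: 19.35
ee_pos: [0.5971, 0.0119, 0.1573]
tcp_rot: [180.0, 0.0, -158.3]
wrist_force: [4.2, 4.0, -6.1]
opening: 0.0124
```

```bash
python3 st.py 1
```

```text
19.4
mean [   1.087   -0.786    0.01     3.827    4.591   -5.802   -2.865    0.033
 -158.306  597.085   11.936  157.348  -20.568   12.262]
Tz [0.003 0.018] e6 [0.035 0.032]
```

>>> servo_tool(
  motion=[
    [[0,0,0.4,0,0,0.1],[0,0,0,0,0,0],[0,0,0,0,0,0],[0,0,0,0,0,0]],
  ],
)

```text
time: 19.8
ee_pos: [0.5971, 0.0119, 0.157]
tcp_rot: [180.0, 0.0, -164.0]
wrist_force: [3.8, 4.6, -6.7]
opening: 0.012
```

```bash
python3 st.py 1
```

```text
19.85
mean [   1.075   -0.782    0.067    4.111    4.278   -6.401   -2.865    0.043
 -164.035  597.114   11.918  156.991  -14.839   12.141]
Tz [0.043 0.091] e6 [0.044 0.041]
```

>>> servo_tool(
  motion=[
    [[0,0,0.4,0,0,0.1],[0,0,0,0,0,0],[0,0,0,0,0,0],[0,0,0,0,0,0]],
  ],
)

```text
time: 20.25
ee_pos: [0.5971, 0.012, 0.1567]
tcp_rot: [180.0, 0.0, -169.8]
wrist_force: [4.1, 5.2, -4.8]
opening: 0.0123
```

```bash
python3 st.py 1
```

```text
20.3
mean [   1.075   -0.744    0.076    3.629    4.929   -5.235   -2.88     0.085
 -169.762  597.111   11.931  156.705   -9.111   12.277]
Tz [0.087 0.065] e6 [0.087 0.083]
```

>>> servo_tool(
  motion=[
    [[0,0,0.4,0,0,0.1],[0,0,0,0,0,0],[0,0,0,0,0,0],[0,0,0,0,0,0]],
  ],
)

```text
time: 20.7
ee_pos: [0.5972, 0.012, 0.1566]
tcp_rot: [180.0, 0.0, -175.5]
wrist_force: [3.2, 5.7, -3.4]
opening: 0.0123
```

```bash
python3 st.py 1
```

```text
20.75
mean [   1.054   -0.648    0.131    2.866    5.163   -3.689   -2.898    0.133
 -175.485  597.142   11.933  156.531   -3.387   12.364]
Tz [0.162 0.1  ] e6 [0.135 0.132]
```

>>> servo_tool(
  motion=[
    [[0,0,0.4,0,0,0.1],[0,0,0,0,0,0],[0,0,0,0,0,0],[0,0,0,0,0,0]],
  ],
)

```text
time: 21.15
ee_pos: [0.5971, 0.0119, 0.1563]
tcp_rot: [180.0, 0.0, 178.8]
wrist_force: [3.8, 4.1, -2.7]
opening: 0.0122
```

```bash
python3 st.py 1
```

```text
21.2
mean [  1.109  -0.571   0.192   3.059   4.745  -2.584  -3.012   0.167 178.813
 597.138  11.919 156.334   2.313  12.294]
Tz [0.218 0.165] e6 [0.169 0.166]
```

```bash
python3 - <<'E'
from h import *
p=bot.camera("side"); pickle.dump(p,open("side8.pkl","wb")); save(p,"side8.png",(270,160,60,60),10)
o=bot.get_obs(); print(o["time"],o["joint_efforts"][5],o["tcp_rot"])
E
```

```text
21.25 0.16503421124070883 [1.79960980e+02 4.76716591e-02 1.78814823e+02]
```

View pics/side8.png

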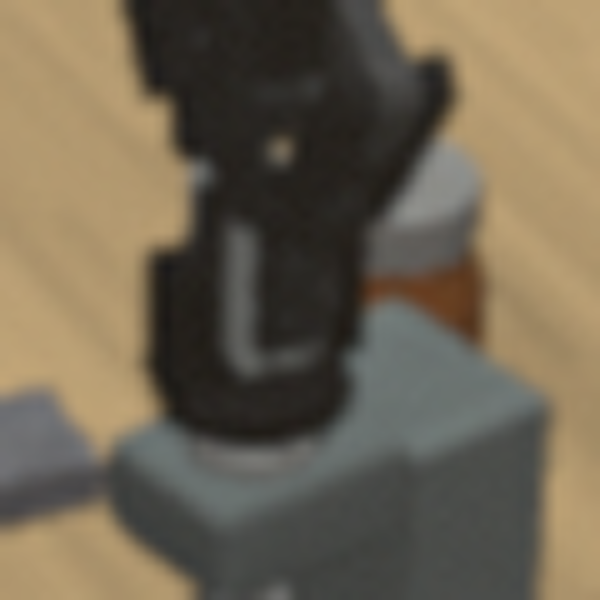

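>>> servo_tool(
  motion=[
    [[0,0,0.3,0,0,0.1],[0,0,0,0,0,0],[0,0,0,0,0,0],[0,0,0,0,0,0]],
  ],
)

```text
time: 21.65
ee_pos: [0.5972, 0.0119, 0.1561]
tcp_rot: [180.0, 0.1, 173.1]
wrist_force: [2.5, 4.5, -1.7]
opening: 0.0121
```

```bash
python3 st.py 1
```

```text
21.7
mean [  1.068  -0.529   0.217   2.521   4.433  -1.625  -3.016   0.225 173.088
 597.159  11.905 156.122   8.038  12.255]
Tz [0.251 0.183] e6 [0.226 0.223]
```

>>> servo_tool(
  motion=[
    [[0,0,0.3,0,0,0.1],[0,0,0,0,0,0],[0,0,0,0,0,0],[0,0,0,0,0,0]],
  ],
)

```text
time: 22.1
ee_pos: [0.5972, 0.0119, 0.1558]
tcp_rot: [180.0, 0.0, 167.4]
wrist_force: [1.6, 4.9, -2.8]
opening: 0.0122
```

```bash
python3 st.py 1
```

```text
22.15
mean [  1.052  -0.566   0.244   1.667   4.527  -2.359  -2.999   0.219 167.36
 597.156  11.908 155.768  13.768  12.403]
Tz [0.262 0.225] e6 [0.221 0.218]
```

>>> servo_tool(
  motion=[
    [[0,0,0.3,0,0,0.1],[0,0,0,0,0,0],[0,0,0,0,0,0],[0,0,0,0,0,0]],
  ],
)

```text
time: 22.55
ee_pos: [0.5972, 0.0119, 0.1554]
tcp_rot: [180.0, 0.0, 161.6]
wrist_force: [2.4, 5.0, -2.8]
opening: 0.0124
```

```bash
python3 st.py 1
```

```text
22.6
mean [  1.075  -0.546   0.18    2.703   5.429  -2.159  -2.965   0.206 161.627
 597.18   11.877 155.449  19.498  12.421]
Tz [0.232 0.128] e6 [0.208 0.204]
```

>>> servo_tool(
  motion=[
    [[0,0,0,0,0,0],[0,0,0,0,0,0],[0,0,0,0,0,0]],
  ],
  gripper=40,
)

```text
time: 22.9
ee_pos: [0.5968, 0.0112, 0.1553]
tcp_rot: [-180.0, 0.0, 161.4]
wrist_force: [0.1, -0.4, 0.4]
opening: 0.0402
```

```bash
python3 st.py 0; python3 - <<'E'
from h import *
p=bot.camera("side"); pickle.dump(p,open("side9.pkl","wb")); save(p,"side9.png",(270,150,60,60),10)
E
```

```text
22.9
mean [  0.035   0.019   0.055   0.11   -0.435   0.41    0.051  -0.03  161.436
 596.825  11.2   155.342  19.655  40.178]
Tz [0.055] e6 [-0.03]
```

View pics/side9.png

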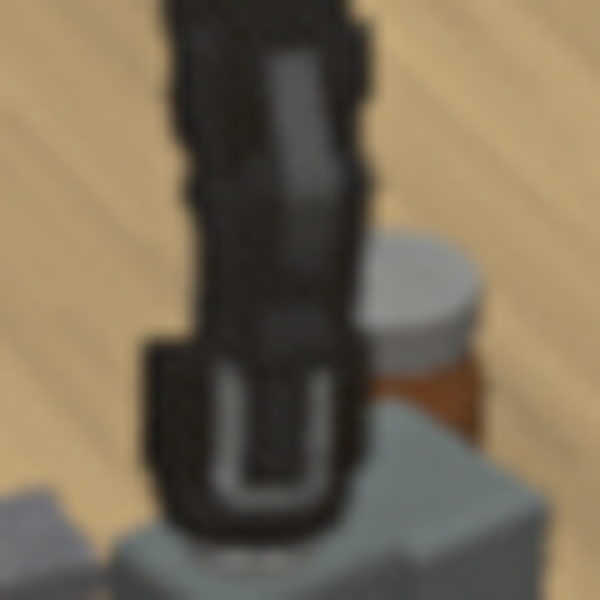

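>>> servo_tool(
  motion=[
    [[0,0,-15,0,0,0],[0,0,-30,0,0,0],[0,0,-40,0,0,0],[13,40,0,0,0,0],[13,40,0,0,0,0]],
  ],
)

```text
time: 23.45
ee_pos: [0.5985, 0.0958, 0.2431]
tcp_rot: [179.9, 0.2, 161.3]
wrist_force: [0.7, 0.1, -0.7]
opening: 0.0402
```

>>> servo_tool(
  motion=[
    [[13,40,0,0,0,0],[13,40,0,0,0,0],[13,40,0,0,0,0],[0,0,0,0,0,0]],
  ],
)

```text
time: 23.85
ee_pos: [0.5986, 0.2263, 0.2405]
tcp_rot: [179.9, -0.0, 161.7]
wrist_force: [0.7, -0.6, -0.3]
opening: 0.0403
```

```bash
python3 - <<'E'
from h import *
p=bot.camera("top"); pickle.dump(p,open("topA.pkl","wb")); q_=bot.camera("side"); pickle.dump(q_,open("sideA.pkl","wb"))
o=[]
for P,(x,y) in((p,(263,160)),(q_,(275,172))):
    im=cv2.cvtColor(P["color"],cv2.COLOR_RGB2BGR)[y:y+35,x:x+35]
    o.append(cv2.resize(cv2.convertScaleAbs(im.astype(float),alpha=3,beta=-70),(400,400),interpolation=cv2.INTER_CUBIC))
cv2.imwrite("pics/knA.png",np.hstack(o)); save(p,"topA.png")
s=bot.get_obs();print(s["time"],s["ee_pos"])
E
```

```text
23.95 [0.59898645 0.22268922 0.24072951]
```

View pics/knA.png

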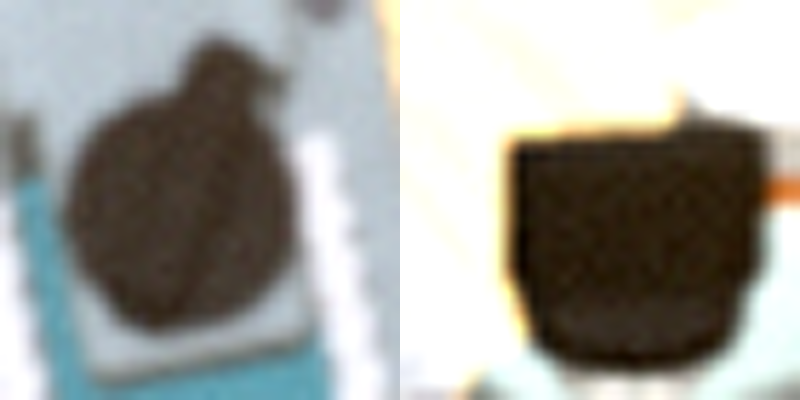

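View pics/topA.png

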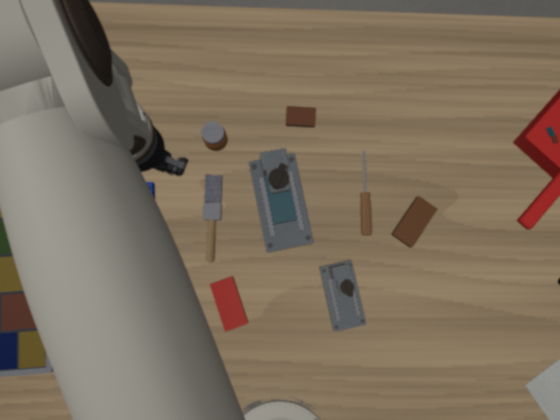

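```bash
cat > sil.py <<'E'
from h import *
from scipy.optimize import minimize
import sys
US=8
def soft(P,crop):
    x,y,w,h=crop; im=P["color"][y:y+h,x:x+w].astype(float)
    im=cv2.resize(im,None,fx=US,fy=US,interpolation=cv2.INTER_CUBIC); return im.max(2)
def rend(P,crop,prm,blur):
    x,y,w,h=crop; m=np.zeros((h*US,w*US),np.uint8)
    ax,ay,a,dz=prm; a=np.deg2rad(a); c,s=np.cos(a),np.sin(a)
    box=[(ax+c*u*.025-s*v*.007,ay+s*u*.025+c*v*.007,z+dz) for u in(-1,1) for v in(-1,1) for z in(.142,.176)]
    fl=[(ax+.022*np.cos(t),ay+.022*np.sin(t),z+dz) for t in np.linspace(0,6.3,40) for z in(.134,.142)]
    for pts in(box,fl):
        q=np.array([(proj(P,X)-[x,y]+.5)*US-.5 for X in pts],np.float32)
        h_=cv2.convexHull(q); cv2.fillConvexPoly(m,np.round(h_*16).astype(int),255,shift=4)
    return cv2.GaussianBlur(m.astype(float)/255,(0,0),blur)
def run(Ts,Ss,x0,dzfix=None):
    T=pickle.load(open(Ts,"rb"));S=pickle.load(open(Ss,"rb"))
    views=[(T,(262,158,36,36),1.0),(S,(272,170,40,44),1.0)]
    masks=[1/(1+np.exp((soft(P,c)-thr)/6)) for (P,c,_),thr in zip(views,(88,75))]
    def f(p,use=(0,1)):
        pr=(p[0]/1e3,p[1]/1e3,p[2],p[3]/1e3); e=0
        for i in use:
            P,c,_=views[i]; sh=(p[4],p[5]) if i==1 else (0,0)
            r=rend(P,c,pr,4)
            if i==1: r=np.roll(r,(int(round(sh[1]*US)),int(round(sh[0]*US))),(0,1))
            e+=((r-masks[i])**2).mean()
        return e
    best=None
    for a in (x0-12,x0-6,x0,x0+6,x0+12):
        r=minimize(f,[597,11.5,a,-3 if x0<-28 else -13,0,0],method="Nelder-Mead",options=dict(initial_simplex=np.array([[597,11.5,a,-3 if x0<-28 else -13,0,0]]*7)+np.vstack([np.zeros(6),np.diag([3,3,6,3,1,1])]),maxiter=500,xatol=.05,fatol=1e-6))
        if best is None or r.fun<best.fun: best=r
    print(Ts,best.x.round(2),best.fun)
    k=best.x
    out=[]
    for i,(P,c,_) in enumerate(views):
        pr=(k[0]/1e3,k[1]/1e3,k[2],k[3]/1e3); out.append(cv2.resize(np.dstack([masks[i],rend(P,c,pr,4),masks[i]])*255,(380,400)))
    cv2.imwrite("pics/sil_%s.png"%Ts[:4],np.hstack(out))
    for a in np.arange(x0-12,x0+13,4):
        print(a,[round(min(f([k[0]+dx,k[1]+dy,a,k[3],k[4],k[5]],(i,)) for dx in(-1,0,1) for dy in(-1,0,1))*1e4,1) for i in(0,1)])
if __name__=="__main__":
    run("top0.pkl","side3.pkl",-32); run("topA.pkl","sideA.pkl",-20)
E
time python3 sil.py
```

```text
top0.pkl [595.85  11.86 -31.65  -0.99   1.11   0.63] 0.25267781373360004
-44 [np.float64(1905.5), np.float64(684.3)]
-40 [np.float64(1879.9), np.float64(682.1)]
-36 [np.float64(1868.5), np.float64(675.0)]
-32 [np.float64(1868.5), np.float64(660.5)]
-28 [np.float64(1892.3), np.float64(643.9)]
-24 [np.float64(1927.3), np.float64(648.2)]
-20 [np.float64(1964.7), np.float64(670.8)]
topA.pkl [595.58  12.05 -25.59 -11.06   1.18   0.64] 0.24599300369580446
-32 [np.float64(1790.0), np.float64(699.9)]
-28 [np.float64(1786.2), np.float64(679.3)]
-24 [np.float64(1791.1), np.float64(679.8)]
-20 [np.float64(1799.4), np.float64(690.7)]
-16 [np.float64(1814.6), np.float64(698.2)]
-12 [np.float64(1836.8), np.float64(698.7)]
-8 [np.float64(1859.0), np.float64(692.1)][ WARN:0@11.968] global loadsave.cpp:1063 imwrite_ Unsupported depth image for selected encoder is fallbacked to CV_8U.

real	0m27.335s
user	0m27.135s
sys	0m0.205s
```

```bash
python3 -c "
import cv2,numpy as np
cv2.imwrite('pics/silAB.png',cv2.resize(np.vstack([cv2.imread('pics/sil_top0.png'),cv2.imread('pics/sil_topA.png')]),(570,600)))"
```

```text
(no output)
```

View pics/silAB.png

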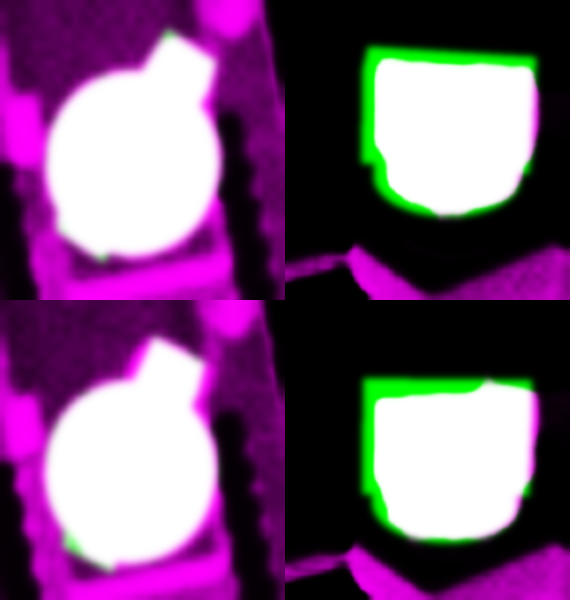

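```bash
sed -i 's/(88,75))\]/(THT,75))]/; s/^US=8/US=8;THT=70/' sil.py; python3 - <<'E'
from h import *
S=pickle.load(open("sideA.pkl","rb"))
s2=lambda u,v:(275+u/400*35-.5,172+v/400*35-.5)
for b in((355,128),(280,133),(355,125)):
    A=back(S,*s2(118,142),.1635);B=back(S,*s2(*b),.1635);d=B-A;print(A,B,np.rad2deg(np.arctan2(d[1],d[0])),np.hypot(*d[:2]))
E
python3 sil.py 2>/dev/null;python3 -c "
import cv2,numpy as np
cv2.imwrite('pics/silAC.png',cv2.resize(np.vstack([cv2.imread('pics/sil_top0.png'),cv2.imread('pics/sil_topA.png')]),(570,600)))
o=[]
for n in('top0','topA'):
    import pickle
    p=pickle.load(open(n+'.pkl','rb'));im=cv2.cvtColor(p['color'],cv2.COLOR_RGB2BGR)[158:194,262:298].astype(float)
    o.append(cv2.resize(cv2.convertScaleAbs(im,alpha=6,beta=-190),(400,400),interpolation=cv2.INTER_CUBIC))
cv2.imwrite('pics/kcmp.png',np.hstack(o))
"
```

```text
[0.57645891 0.01878927 0.1635    ] [0.61874492 0.00503562 0.1635    ] -18.017265723484233 0.04446650577246294
[0.57645891 0.01878927 0.1635    ] [0.60523279 0.00922125 0.1635    ] -18.39323858965947 0.030322984223921923
[0.57645891 0.01878927 0.1635    ] [0.61923384 0.00598129 0.1635    ] -16.669132067343043 0.044651308066861926
top0.pkl [596.95  11.16 -29.06  -7.93   0.8   -1.82] 0.09909827094082485
-44 [np.float64(445.8), np.float64(664.5)]
-40 [np.float64(403.3), np.float64(658.9)]
-36 [np.float64(368.0), np.float64(648.5)]
-32 [np.float64(352.2), np.float64(634.7)]
-28 [np.float64(372.1), np.float64(619.8)]
-24 [np.float64(419.7), np.float64(628.1)]
-20 [np.float64(469.6), np.float64(650.7)]
topA.pkl [596.25  11.56 -24.59 -14.61   0.92  -0.72] 0.09845607011036296
-32 [np.float64(367.3), np.float64(692.2)]
-28 [np.float64(333.5), np.float64(671.5)]
-24 [np.float64(320.2), np.float64(668.1)]
-20 [np.float64(328.8), np.float64(682.1)]
-16 [np.float64(353.4), np.float64(687.8)]
-12 [np.float64(386.5), np.float64(687.8)]
-8 [np.float64(428.1), np.float64(681.9)]
```

View pics/silAC.png

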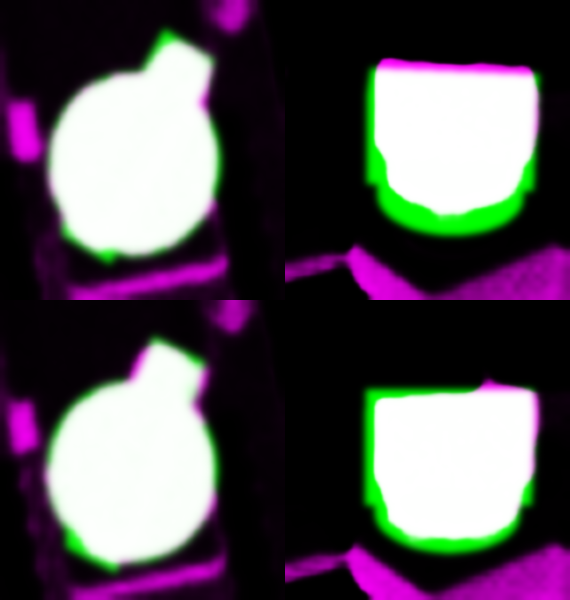

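View pics/kcmp.png

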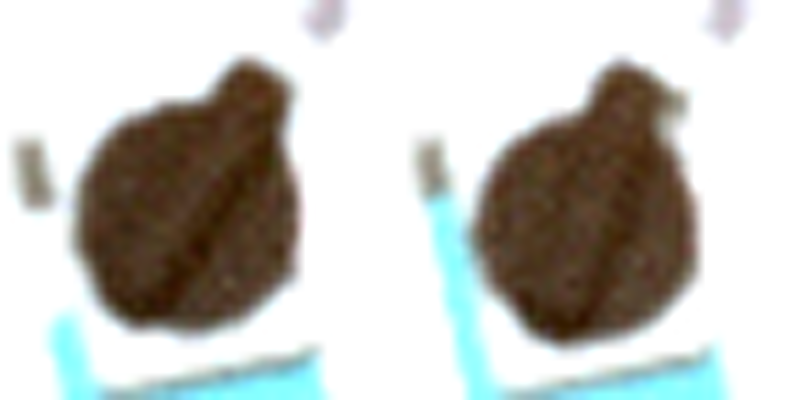

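```bash
python3 - <<'E'
from h import *
o=bot.get_obs(); print(o["tcp_rot"],o["ee_pos"],o["time"],delta(.597,.0117,.1555))
E
```

```text
[-1.79997061e+02  2.50457960e-02  1.61509204e+02] [0.59898645 0.22268922 0.24072951] 23.95 [ -65.  -200.7   85.2]
```

>>> servo_tool(
  motion=[
    [[-13,-40,0,0,0,0],[-13,-40,0,0,0,0],[-13,-40,0,0,0,0],[-13,-40,0,0,0,0],[-13,-40.7,0,0,0,0]],
  ],
)

```text
time: 24.45
ee_pos: [0.5961, 0.0078, 0.2411]
tcp_rot: [180.0, 0.1, 161.3]
wrist_force: [0.7, -0.8, 0.2]
opening: 0.0402
```

>>> servo_tool(
  motion=[
    [[0,0,0,0,0,0],[0,0,0,0,0,0],[0,0,20,0,0,0],[0,0,20,0,0,0],[0,0,0,0,0,0]],
  ],
)

```text
time: 24.95
ee_pos: [0.5956, 0.0115, 0.1977]
tcp_rot: [-179.9, -0.2, 161.4]
wrist_force: [-0.1, -0.1, -0.8]
opening: 0.0397
```

```bash
python3 - <<'E'
from h import *
o=bot.get_obs(); print(o["tcp_rot"],o["ee_pos"],o["time"],delta(.597,.0117,.1555))
E
```

```text
[-179.93241711   -0.20688069  161.43233701] [0.59564128 0.01149381 0.19768546] 24.95 [-1.2  0.6 42.2]
```

>>> servo_tool(
  motion=[
    [[0,0,20,0,0,0],[0,0,15,0,0,0],[0,0,7,0,0,0],[0,0,0,0,0,0],[0,0,0,0,0,0]],
  ],
)

```text
time: 25.45
ee_pos: [0.5968, 0.0111, 0.1587]
tcp_rot: [180.0, 0.0, 161.4]
wrist_force: [-0.0, -0.1, -0.0]
opening: 0.04
```

```bash
python3 st.py 1
```

```text
25.5
mean [  0.014   0.01    0.008   0.4     0.276   0.275   0.057   0.001 161.397
 596.925  11.043 158.812  19.662  40.139]
Tz [ 0.032 -0.016] e6 [0.001 0.001]
```

>>> servo_tool(
  motion=[
    [[0,0,0,0,0,0],[0,0,0,0,0,0],[0,0,0,0,0,0],[0,0,0,0,0,0],[0,0,0,0,0,0]],
  ],
  gripper=8,
  newtons=40,
)

```text
time: 26.0
ee_pos: [0.5972, 0.0117, 0.1589]
tcp_rot: [179.9, 0.1, 161.4]
wrist_force: [2.3, 5.8, 2.9]
opening: 0.0131
```

```bash
python3 st.py 1
```

```text
26.05
mean [  0.838  -0.195   0.212   1.661   5.331   3.15   -3.062   0.223 161.443
 597.239  11.691 158.88   19.645  13.035]
Tz [0.219 0.206] e6 [0.223 0.223]
```

>>> servo_tool(
  motion=[
    [[0,0,0,0,0,0],[0,0,0,0,0,0],[0,0,0,0,0,0]],
  ],
  newtons=100,
)

```text
time: 26.35
ee_pos: [0.5973, 0.0117, 0.159]
tcp_rot: [179.9, 0.1, 161.4]
wrist_force: [1.4, 6.0, 5.1]
opening: 0.0119
```

```bash
python3 st.py 1
```

```text
26.4
mean [  0.885  -0.18    0.229   1.219   5.893   4.8    -3.324   0.239 161.443
 597.254  11.669 159.038  19.645  11.739]
Tz [0.258 0.201] e6 [0.239 0.239]
```

>>> servo_tool(
  motion=[
    [[0,0,0.3,0,0,0.08],[0,0,0,0,0,0],[0,0,0,0,0,0],[0,0,0,0,0,0]],
  ],
)

```text
time: 26.8
ee_pos: [0.5972, 0.0117, 0.1588]
tcp_rot: [179.9, 0.1, 156.9]
wrist_force: [0.4, 5.0, 5.2]
opening: 0.0119
```

```bash
python3 st.py 1
```

```text
26.85
mean [  0.882  -0.103   0.344   1.042   5.051   5.312  -3.343   0.327 156.867
 597.243  11.676 158.757  24.222  12.043]
Tz [0.354 0.333] e6 [0.328 0.325]
```

>>> servo_tool(
  motion=[
    [[0,0,0,0,0,0],[0,0,0,0,0,0],[0,0,0,0,0,0],[0,0,0,0,0,0],[0,0,0,0,0,0]],
  ],
)

```text
time: 27.35
ee_pos: [0.5972, 0.0117, 0.1587]
tcp_rot: [179.9, 0.1, 156.9]
wrist_force: [0.8, 5.4, 4.1]
opening: 0.012
```

```bash
python3 st.py 1
```

```text
27.4
mean [  0.869  -0.095   0.327   1.219   5.233   4.026  -3.348   0.325 156.865
 597.239  11.672 158.749  24.224  12.087]
Tz [0.343 0.31 ] e6 [0.325 0.325]
```

>>> servo_tool(
  motion=[
    [[0,0,0.2,0,0,0.05],[0,0,0,0,0,0],[0,0,0,0,0,0],[0,0,0,0,0,0]],
  ],
)

```text
time: 27.8
ee_pos: [0.5972, 0.0116, 0.1586]
tcp_rot: [179.9, 0.1, 154.0]
wrist_force: [0.5, 4.8, 4.9]
opening: 0.0118
```

```bash
python3 st.py 1
```

```text
27.85
mean [  0.904  -0.078   0.469   0.637   5.046   5.181  -3.591   0.456 154.019
 597.237  11.648 158.606  27.069  11.944]
Tz [0.475 0.463] e6 [0.457 0.455]
```

>>> servo_tool(
  motion=[
    [[0,0,0,0,0,0],[0,0,0,0,0,0],[0,0,0,0,0,0]],
  ],
  gripper=40,
)

```text
time: 28.15
ee_pos: [0.5966, 0.0107, 0.1573]
tcp_rot: [-180.0, -0.0, 153.9]
wrist_force: [-0.1, -0.0, -0.3]
opening: 0.0399
```

>>> servo_tool(
  motion=[
    [[0,0,-15,0,0,0],[0,0,-30,0,0,0],[0,0,-40,0,0,0],[17,38,0,0,0,0],[17,38,0,0,0,0]],
  ],
)

```text
time: 28.65
ee_pos: [0.6002, 0.0942, 0.2454]
tcp_rot: [179.9, 0.2, 153.8]
wrist_force: [0.7, -0.2, -0.2]
opening: 0.0398
```

>>> servo_tool(
  motion=[
    [[17,38,0,0,0,0],[17,38,0,0,0,0],[17,38,0,0,0,0],[0,0,0,0,0,0]],
  ],
)

```text
time: 29.05
ee_pos: [0.6034, 0.2233, 0.2427]
tcp_rot: [180.0, -0.0, 154.2]
wrist_force: [-0.6, -0.9, -0.2]
opening: 0.0402
```

```bash
python3 - <<'E'
from h import *
p=bot.camera("top"); pickle.dump(p,open("topB.pkl","wb")); q_=bot.camera("side"); pickle.dump(q_,open("sideB.pkl","wb"))
o=[]
for n in("0","A","B"):
    r=[]
    for v,(x,y) in(("top",(263,160)),("side",(275,172))):
        P=pickle.load(open(f"{v}{3 if n=='0' and v=='side' else n}.pkl","rb"))
        im=cv2.cvtColor(P["color"],cv2.COLOR_RGB2BGR)[y:y+35,x:x+35].astype(float)
        r.append(cv2.resize(cv2.convertScaleAbs(im,alpha=5,beta=-150),(266,266),interpolation=cv2.INTER_CUBIC))
    o.append(np.vstack(r))
cv2.imwrite("pics/kcmp2.png",np.hstack(o))
s=bot.get_obs();print(s["time"],s["ee_pos"],s["tcp_rot"])
E
```

```text
29.15 [0.60367726 0.21969947 0.24303227] [-1.79988598e+02  1.65146003e-02  1.54038720e+02]
```

View pics/kcmp2.png

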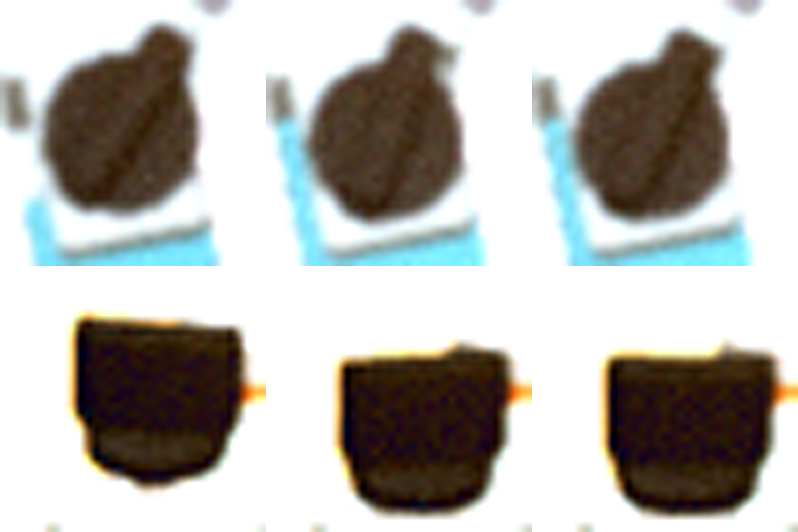

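```bash
cat > edge.py <<'E'
from h import *
def edge(n,z,rows):
    P=pickle.load(open(n,"rb")); g=P["color"].astype(float).mean(2); pts=[]
    for u in range(287,299):
        col=g[rows[0]:rows[1],u]
        for i in range(len(col)-1):
            if col[i]>75>=col[i+1]:
                pts.append((u,rows[0]+i+(col[i]-75)/(col[i]-col[i+1]))); break
    pts=np.array(pts); k,b=np.polyfit(pts[:,0],pts[:,1],1)
    A=back(P,287,k*287+b,z);B=back(P,298,k*298+b,z);d=B-A
    print(n,len(pts),"slope",k.round(4),"rms",np.std(pts[:,1]-k*pts[:,0]-b).round(3),"world ang",np.rad2deg(np.arctan2(d[1],d[0])).round(2))
edge("side0.pkl",.173,(172,190)); edge("side3.pkl",.173,(172,190)); edge("sideA.pkl",.1635,(172,195)); edge("sideB.pkl",.163,(172,195))
# top: stripe orientation: darkest ridge inside flange
for n,z in(("top0",.155),("topA",.147),("topB",.146)):
    P=pickle.load(open(n+".pkl","rb")); g=P["color"].astype(float).mean(2)
    c=np.array(proj(P,(.5965,.0115,z-.016)))
    # moments of dark tip beyond the flange: ring between 11.5 and 15 px
    yy,xx=np.mgrid[0:g.shape[0],0:g.shape[1]]; big=cv2.resize(g,None,fx=8,fy=8,interpolation=cv2.INTER_CUBIC)
    Y,X=np.mgrid[0:big.shape[0],0:big.shape[1]]; X=(X+.5)/8-.5;Y=(Y+.5)/8-.5
    r=np.hypot(X-c[0],Y-c[1]); m=(r>12.3)&(r<15.5)&(Y<c[1]-5)&(big<62)&(X>c[0]-5)&(X<c[0]+14)
    t=np.array([X[m].mean(),Y[m].mean()]); 
    a=back(P,*t,z+.018)-np.array([.5965,.0115,0]); print(n,m.sum(),c.round(2),t.round(2),np.rad2deg(np.arctan2(a[1],a[0])))
E
python3 edge.py
```

```text
side0.pkl 12 slope 0.0725 rms 0.081 world ang -32.38
side3.pkl 12 slope 0.0719 rms 0.084 world ang -32.32
sideA.pkl 12 slope -0.0741 rms 0.08 world ang -16.41
sideB.pkl 12 slope 0.0406 rms 0.102 world ang -28.81
top0 1096 [278.42 176.64] [285.08 165.01] -34.5166552638278
topA 1104 [278.3  177.35] [283.3  165.19] -25.08995637119519
topB 999 [278.29 177.44] [284.11 165.61] -29.95610610661449
```

```bash
python3 - <<'E'
from h import *
p=pickle.load(open("sideB.pkl","rb")); save(p,"sB.png",(215,160,130,120),5)
p=pickle.load(open("topB.pkl","rb")); save(p,"tB.png",(240,140,85,115),5)
E
```

```text
(no output)
```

View pics/sB.png

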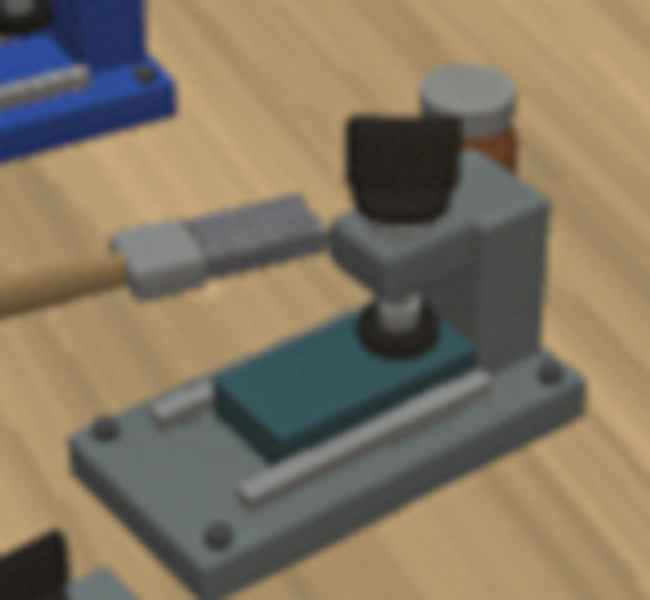

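View pics/tB.png

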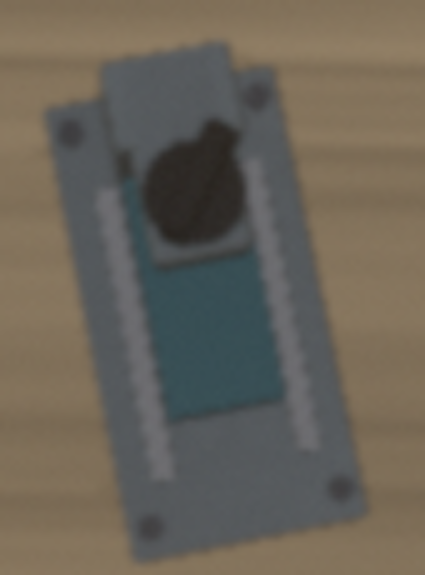

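```bash
python3 - <<'E'
from h import *
print(bot.job_done()); print(bot.get_obs()["time"])
E
```

```text
the job is handed in; nothing more can be done
None
the job is handed in; nothing more can be done
```

I pushed the slab home, tightened the clamp by about 45° past the bite, let go and handed the job in at about 29 s. No verdict was reported.

- **Which clamp:** I used the larger grey one. The blue clamp and the small grey clamp were left alone.
- **Slab:** The push stayed at about 3 N until the slab met the stop. There it stalled, and I pressed to about 30 N before backing off. The last side picture shows it still against the end stop with the foot on the glass.
- **Bite:** I turned the knob in 0.1 rad steps, resting to measure after each. The resting torque sat flat at 0.033 N m. It began to rise at a tool angle of about −162.5° (reading about 3.05 rad).
- **Final angle:** I stopped at a tool angle of −206.0°, about 43.5° past the bite. The last pictures put the bar nearer −208°, about 45°. Call it 44° ± 3°.
- **Regrip:** I let go once on the way to check the bar by camera, then gripped again for the last few degrees.

Checks that disagreed:
- **Resting torque:** It rose more gradually than the description says, then levelled off. After I regripped it read higher than expected, up to 0.46 N m. I relied on the tool angle and the pictures for the final position.
- **Bar angle from the pictures:** At the intermediate check the two cameras differed by about 7°. At the end they agreed within about 1°.

The other things near the clamp showed no movement in the last pictures. The open gripper was parked well clear of everything.

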